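# Clip the new relay on the kiln's control rail

## Task

Fit the relay to the free stretch of the rail on the kiln's control plate: with the relay tilted, hook its fixed lip under the rail edge nearest you, then rock it down until its sprung foot clicks under the far edge and it sits flat. Do it gently, feeling for the rail, so that neither lip nor foot is strained, and leave the terracotta cup where it stands.

Things in the scene. Friction and masses are not known exactly. Their poses are not given: they have to be found in the camera images.
- relay_mid (a point): Centre of the relay, half-way up: a loose pale-grey rail module, 86 long (x), 36 wide (y), 58 mm high, 0.16 kg, at first upright on the table. z up, x from its fixed lip (-x end) to its sprung foot (+x end, black tab). Grip it across its 36 mm width by the raised middle: x -24 to +22, z +10 to +29 mm from here. Underside 29 mm below.
- relay: The same relay; origin at the centre of its underside, same axes. Its seat, which rests on the rail, is 8.9 mm above the underside; seated, it spans the rail from the lip's back wall (x -18) to the foot. Hook and foot hang below the seat; seated, the underside stays 6 mm clear of the plate. Outside x -22 mm the bottom is 16 mm up.
- relay_lip (a point): Tip of the relay's fixed lip: x -14.2, z -26.4 mm from relay_mid, same axes. 30 mm wide, points to +x, 3.8 mm deep from the back wall at x -18. Its nose is rounded, 3 mm thick about this point; its root is 5 mm thick, leaving a slot 3.9 mm high under the seat for the rail's 2.3 mm flange; goes on with the relay tilted 10 to 25 degrees, lip end low.
- press_pad (a point): Middle of the top of the relay's shoulder over the sprung foot: x +32.5, z +11 mm from relay_mid; flat, 20 mm (x) by 36 mm (y). Where a thumb would press to rock the relay home.
- foot (a joint): Sprung foot of the relay: 0 = fully out (rest), grows to 0.005 m as it is pushed back, away from the lip. Nose at x +15 mm, flat top 6.2 mm above the underside, underside sloping. Preload 1.8 N, 0.5 N per mm. Rocked down, it rides back about 3 mm over the rail's far edge, then springs out under it: the click. Some 4 to 12 N down on the press pad does it.
- rail_mark (a point): Nominal middle of the free rail, on its top face, 18 mm above the table; fixed to the plate: x across the rail (+ far from the robot), y along it, z up. 35 mm hat rail, edges nominally at x -17.5 and +17.5 mm, flanges 2.3 mm thick, overhanging 4.8 mm. Screwed on through cross slots, the rail itself may lie up to 12 mm off to either side in x: feel for it.
- plate: White control plate, fixed on the table, 220 mm (x) by 340 mm (y), 3 mm thick; origin under its centre, axes as rail_mark. Rail along its middle, free from y -60 to +60 mm between a dark supply unit (-y) and a row of terminals (+y), both up to 48 mm above the rail's top. Slotted duct 36 mm high along the far edge, low brass bar near the front.
- terracotta_cup: Loose terracotta cup, 65 mm across, 50 mm high, on the right near the relay; origin under its centre. Leave alone.

How it is judged:
By the outcome, as a careful person would: the job done as asked, in the order asked, and still so for the second after the job is handed in, with the robot touching nothing.
It also fails if it takes over 67 s, if anything falls off the work surface, if the arm or the gripper's body presses on something with over 40 N, if the wrist force passes 120 N, or if a joint passes its speed limit or range.

## Robot

A 6-joint arm with a two-finger parallel gripper is mounted at the origin on a cart in front of the work surface, level with it; the furniture and walls round the work are solid. World frame = base frame: x ahead of the robot, y to its left, z up, the work surface at z = 0. Lengths are in m, angles in degrees, forces in N, time in s.
With the tool pointing down it reaches from about 0.4 to 0.825 m from the base axis. Payload 7 kg.
Tool frame: the origin (TCP) lies midway between the tips of the shut fingers; the grasp point (between the pads) lies 19 mm behind it (grip_depth is the distance from the TCP to the grasp point, in m); z points along the fingers, y is the direction in which the jaws open and shut (so a half turn about z gives the same grasp; the last joint's range is limited). The gripper opens to 88 mm and grips with 3 to 60 N. Pads are 19 mm wide; open, the fingers measure 130 mm over their backs; the gripper's body (78 mm by 193 mm) begins 47 mm behind the grasp point.
Start: joints at [-49.899, 20.546, 0.682, 0, -70.136, -16.507], TCP at [0.27, -0.619, 0.227] pointing down, gripper open.
Joint ranges: [-176.03, 176.03], [-82.01, 121.73], [-58.28, 71.71], [-173.87, 95.51], [-174.79, -0.11], [-173.66, 173.66]. Speed limits (degrees/s): [136.94, 136.94, 172.46, 180, 180, 180].

## Interface

Orientations are given as [roll, pitch, yaw] about the fixed x, y, z axes, in that order (R = Rz(yaw) Ry(pitch) Rx(roll)).
In Python, from plant import * gives the robot as it stands.
- The arm moves only by the shell command python3 -m inch 'ROWS'. ROWS is JSON, a list of rows, each an object of numbers: "ax", "ay", "az": the turn, a rotation vector about the tool's x, y, z in degrees; "dx", "dy", "dz": the shift along the tool's x, y, z in mm; "fingers": the finger opening in mm, from 0 to 87.6. In form: [{"ax": .., "ay": .., "az": .., "dx": .., "dy": .., "dz": .., "fingers": ..}, ...]. A call has 1 to 8 rows; each row is the pose to reach, as a shift and turn from the pose commanded when the call began, along the tool's axes at that moment; what a row does not reach only later rows make up. A row lasts 1/8 s, in which the tool goes at most 62.5 mm and 10.7 degrees, less where a joint would pass 70% of its speed; a pose out of reach is approached as far as the arm can. A call with a gripper value outside its range is refused whole. The fingers move at their own pace and stop on an object; the grip force is fixed at half the most. Time passes only in rows, so rows that repeat a pose let the fingers close. It gives the time, the measured TCP pose, the force and the opening at its end, in the units of the state.
- get_obs(): the state, without advancing time (a new reading comes with each control period).
- snapshot(name): name is "side" or "top" or "wrist"; returns a dict with "image" (400x640x3 uint8, red, green, blue), "fx", "fy", "cx", "cy" (pixels), "rvec" (rotation vector, rad) and "tvec" (3), from world to camera coordinates, as OpenCV has them. Camera axes: x right, y down, z forward; pixel columns grow to the right and rows downward; lengths in m; the calibration is good to about 2 mm. The wrist camera is an equidistant fisheye: a pixel r from the principal point sees the ray r / f radians off the axis. A picture is of the moment at which its call begins. There is no depth.
- close_job(): hands the job in, once; it reports no verdict.
Trained networks look in the newest picture that a camera, given by its name, has taken for a name from the list of things; names that differ only in an ending like _2 or _b are one class to them, and where a whole thing is asked for, a point or a joint stands for the part that bears it (a point fixed in the world has none). Each returns a list of dicts, best first, with "score" (0 to 1); they miss things now and then, are a little off and sometimes report something else, mostly with a low value. They report only what shows in the picture. A call takes as long as a camera call.
- search_frame(target, camera): "bbox" ([centre column, centre row, width, height] in pixels, round what is visible of it).
- trace(target, camera): "mask" (400x640 bool, what is visible of it) and "bbox" ([centre column, centre row, width, height] in pixels, round what is visible of it).
- landmark_of(target, camera): "position" ([column, row] in pixels: a listed point, or the origin of a listed thing).
The state is a dict: "clock": time; "joint_pos": joint angles; "qvel": joint speeds; "tau": joint torques, N m; "tool_pos": TCP position; "orientation": TCP orientation; "force": force on the tool from outside, world axes, zero at the start; "moment": the same for the moment, N m; "opening": finger opening in m.
Only numpy, scipy, OpenCV 4.12 (cv2) and the standard library are available. Lean on these libraries where they do the work, as an engineer would, in place of code of your own. Each camera call takes 0.05 s, during which the arm holds its last target.

## Working session

There is one attempt and no reset: what is moved stays moved. The work goes in short steps, Python scripts to look and compute and a shell command to move; the robot and the scene stay as the last step left them, time stands still between calls to the robot, and variables do not carry over. Pictures are saved under pics/ and viewed, and the job is handed in when it is done.

```bash
ls; mkdir -p pics
cat > h.py <<'E'
from plant import *
import numpy as np, cv2
from scipy.spatial.transform import Rotation as R
def look(n,f):
    s=snapshot(n); cv2.imwrite('pics/'+f+'.png',s['image'][:,:,::-1]); return s
def ray(s,px,fish=False):
    Rm=cv2.Rodrigues(np.array(s['rvec'],float))[0]; t=np.array(s['tvec'],float)
    u=(px[0]-s['cx'])/s['fx']; v=(px[1]-s['cy'])/s['fy']
    if fish:
        r=np.hypot(u,v); d=np.array([np.sin(r)*u/max(r,1e-9),np.sin(r)*v/max(r,1e-9),np.cos(r)])
    else: d=np.array([u,v,1.]); d/=np.linalg.norm(d)
    return -Rm.T@t, Rm.T@d
def atz(s,px,z,fish=False):
    c,d=ray(s,px,fish); return c+d*(z-c[2])/d[2]
def proj(s,P):
    Rm=cv2.Rodrigues(np.array(s['rvec'],float))[0]; p=Rm@np.array(P)+np.array(s['tvec'])
    return [p[0]/p[2]*s['fx']+s['cx'],p[1]/p[2]*s['fy']+s['cy']]
def tri(rays):
    A=np.zeros((3,3));b=np.zeros(3)
    for c,d in rays:
        M=np.eye(3)-np.outer(d,d);A+=M;b+=M@c
    x=np.linalg.solve(A,b); return x,[np.linalg.norm(np.cross(x-c,d))*1000 for c,d in rays]
def st():
    o=get_obs(); print('t',o['clock'],'tcp',np.round(o['tool_pos'],4),'ori',np.round(o['orientation'],2),'F',np.round(o['force'],2),'M',np.round(o['moment'],3),'open',round(float(o['opening']),4)); return o
E
python3 - <<'E'
from h import *
st()
S={n:look(n,n+'0') for n in('side','top','wrist')}
for n in S:
    c,d=ray(S[n],(S[n]['cx'],S[n]['cy']));print(n,c,d,S[n]['fx'])
for t in ['relay_mid','relay','relay_lip','press_pad','rail_mark','plate','terracotta_cup']:
    rs=[]
    for n in S:
        r=landmark_of(t,n)
        if r: 
            print(t,n,np.round(r[0]['position'],1),round(r[0]['score'],2)); rs.append(ray(S[n],r[0]['position'],n=='wrist'))
    if len(rs)>1: print('  ',tri(rs))
E
```

```text
pics
t 0.0 tcp [ 0.27   -0.6181  0.2256] ori [ 1.7991e+02 -1.0000e-02 -1.5641e+02] F [ 0.6  -0.55 -0.49] M [-0.008 -0.016 -0.003] open 0.0876
side [ 0.52763976 -0.79863608  0.53409689] [ 0.05119279  0.84122274 -0.53825979] 397.2352405082352
top [ 0.39040835 -0.08206353  0.99572547] [ 0.20958487  0.00386911 -0.9777828 ] 436.88825374689907
wrist [ 0.2021513  -0.64988626  0.3848079 ] [ 0.25323743  0.11098067 -0.96101722] 309.70691628693146
relay_mid side [349.9 269.9] 0.9
relay_mid top [398.  183.8] 0.89
   (array([ 0.63051538, -0.25263727,  0.0252286 ]), [np.float64(3.433111255739503), np.float64(3.4331112557395738)])
relay side [354.9 279.8] 0.69
relay top [396.6 183.6] 0.91
   (array([ 6.39383818e-01, -2.53755606e-01,  1.69214530e-04]), [np.float64(1.358319088299146), np.float64(1.358319088299249)])
relay_lip side [343.9 277.7] 0.63
relay_lip top [395.4 191.9] 0.78
   (array([ 0.61875294, -0.25008212,  0.0027811 ]), [np.float64(1.3671612827283124), np.float64(1.367161282728276)])
press_pad side [369.8 265.3] 0.89
press_pad top [402.9 168.9] 0.65
   (array([ 0.66292065, -0.26136245,  0.04287281]), [np.float64(1.5171642447767928), np.float64(1.5171642447768687)])
rail_mark top [241.8 183. ] 0.98
plate side [333.  180.7] 0.7
plate top [241.4 188.7] 0.64
   (array([0.62568013, 0.10907417, 0.00537617]), [np.float64(3.0807783900423797), np.float64(3.0807783900424925)])
terracotta_cup side [285.2 284.1] 0.8
```

Run:
```python
import cv2
for n in('side0','top0','wrist0'):
    im=cv2.imread(f'pics/{n}.png'); print(im.shape)
a=cv2.imread('pics/top0.png')[60:320,140:500]; cv2.imwrite('pics/top0z.png',cv2.resize(a,None,fx=2.2,fy=2.2,interpolation=2))
```

```text
(400, 640, 3)
(400, 640, 3)
(400, 640, 3)
```

View pics/top0z.png

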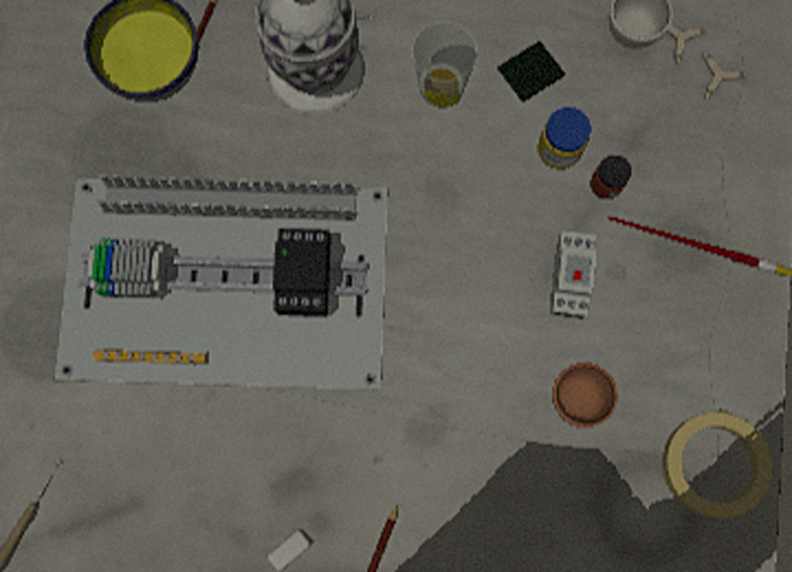

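View pics/side0.png

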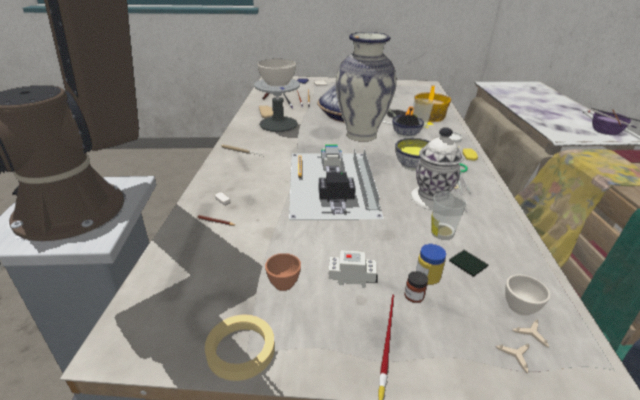

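View pics/wrist0.png

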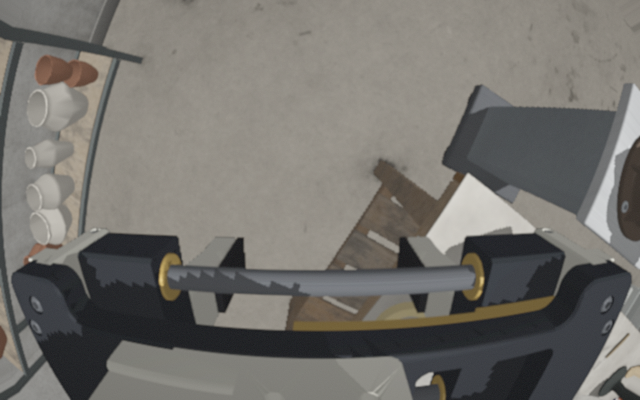

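```bash
cat > m.py <<'E'
from h import *
from scipy.optimize import least_squares
s=look('top','top1'); s2=look('side','side1')
S={'top':s,'side':s2}
m=trace('plate','top')[0]; print(m['score'],m['bbox'])
cs,_=cv2.findContours(m['mask'].astype(np.uint8),0,1); c=max(cs,key=cv2.contourArea)[:,0]
hull=cv2.convexHull(c)[:,0]
ap=cv2.approxPolyDP(hull.reshape(-1,1,2),5,True)[:,0]; print(ap.tolist())
P=np.array([atz(s,p,0.003)[:2] for p in hull])
r=cv2.minAreaRect((P*1000).astype(np.float32)); print('plate rect',r)
for p in ap: print(np.round(atz(s,p,0.003),4))
r=landmark_of('rail_mark','top')[0]['position']; print('rail_mark',atz(s,r,0.018))
pts={'relay_mid':(0,0,.029),'relay':(0,0,0),'relay_lip':(-.0142,0,.0026),'press_pad':(.0325,0,.040)}
ob=[]
for n in S:
    for k in pts:
        q=landmark_of(k,n)
        if q: ob.append((n,k,np.array(q[0]['position'])))
def res(v):
    o=[]
    for n,k,q in ob:
        p=pts[k]; c_,s_=np.cos(v[2]),np.sin(v[2])
        o+=list(np.array(proj(S[n],[v[0]+c_*p[0],v[1]+s_*p[0],p[2]]))-q)
    return o
f=least_squares(res,[.634,-.253,0],loss='soft_l1'); print('relay',f.x[:2],np.degrees(f.x[2]),np.round(f.fun,1))
ob2=ob
for n in S:
    q=trace('relay',n)
    if q: 
        print(n,q[0]['score'],q[0]['bbox'])
        im=S[n]['image'][:,:,::-1]; b=q[0]['bbox']; x0,y0=int(b[0]-40),int(b[1]-35)
        cv2.imwrite(f'pics/rel_{n}.png',cv2.resize(im[y0:y0+70,x0:x0+80],None,fx=8,fy=8,interpolation=0)); print(x0,y0)
E
python3 m.py
```

```text
0.72 [237.8, 187.2, 150.4, 92.3]
[[316, 147], [311, 237], [165, 232], [176, 142]]
plate rect ((626.7821655273438, 108.45960998535156), (339.9992980957031, 224.4776153564453), 88.93124389648438)
[ 0.7275 -0.0632  0.003 ]
[ 0.5121 -0.0553  0.003 ]
[0.5191 0.2788 0.003 ]
[0.7357 0.2716 0.003 ]
rail_mark [0.62710616 0.10842254 0.018     ]
relay [ 0.63093696 -0.25666466] 2.2540903759449575 [-0.3 -0.3  0.6  2.  -0.9  1.4 -4.6 -1.4 -0.6 -1.7 -1.1  5.8  3.8  0.6
  1.   2.2]
top 0.85 [401.0, 185.8, 25.6, 39.8]
361 150
side 0.89 [354.0, 270.0, 50.3, 38.8]
314 235
```

View pics/rel_top.png

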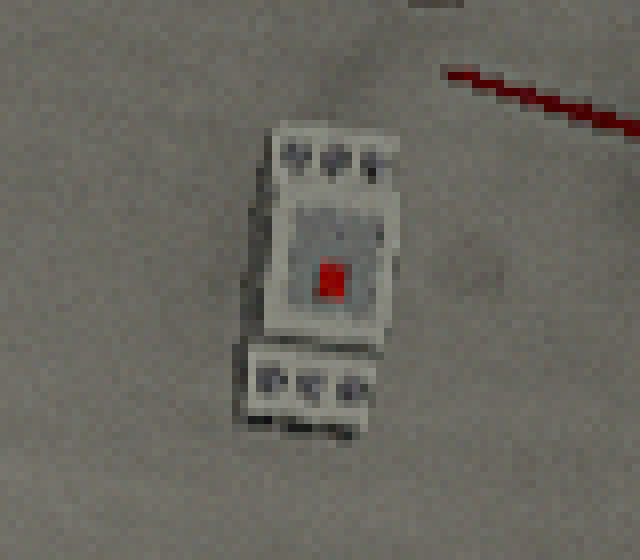

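View pics/rel_side.png

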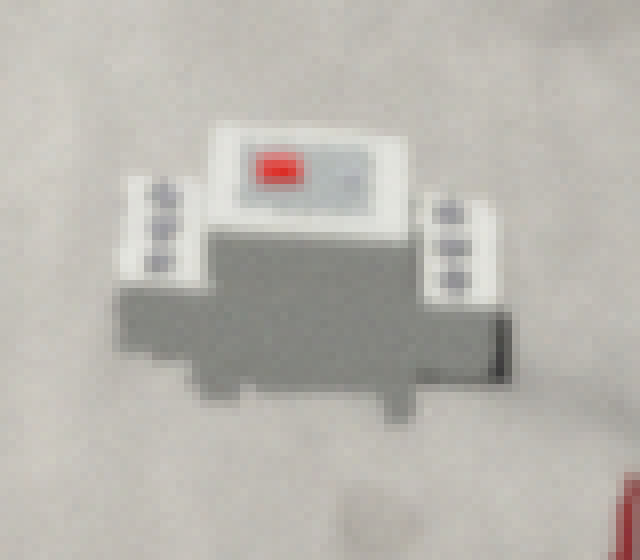

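```bash
python3 -c "
import cv2
a=cv2.imread('pics/top1.png')[140:240,160:320]; cv2.imwrite('pics/plate1.png',cv2.resize(a,None,fx=5,fy=5,interpolation=0))"
```

```text
(no output)
```

View pics/plate1.png

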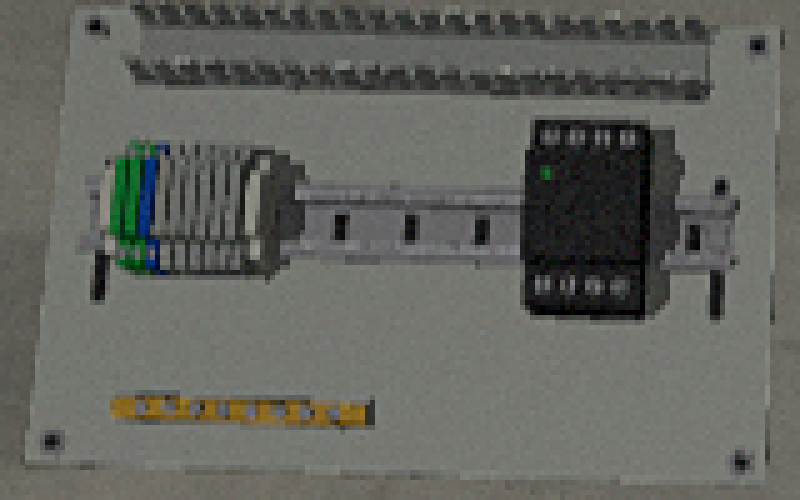

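```bash
cat > m2.py <<'E'
from h import *
from scipy.optimize import least_squares
s=snapshot('top'); s2=snapshot('side')
S={'top':s,'side':s2}
ob=[('top',(264,338),(-24,18)),('top',(383,349),(-24,-18)),('top',(272,193),(22,18)),('top',(400,199),(22,-18)),
('side',(213,125),(-24,18)),('side',(410,138),(22,18)),('side',(408,240),(22,-18)),('side',(207,232),(-24,-18))]
off={'top':(361,150),'side':(314,235)}
def mk(cams):
  def res(v):
    o=[]
    for n,q,p in ob:
        if n not in cams: continue
        c_,s_=np.cos(v[2]),np.sin(v[2]); x,y=p[0]/1e3,p[1]/1e3
        o+=list(np.array(proj(S[n],[v[0]+c_*x-s_*y,v[1]+s_*x+c_*y,.058]))-(np.array(q)/8-.5+off[n]))
    return o
  return res
for cams in (['top'],['side'],['top','side']):
    f=least_squares(mk(cams),[.634,-.253,0],loss='soft_l1'); print(cams,f.x[:2],np.degrees(f.x[2]),np.round(f.fun,1))
for nm,q in dict(farL=(303,182),farR=(520,197),nearL=(290,256),nearR=(520,267)).items():
    print(nm,atz(s,np.array(q)/5-.5+(160,140),.018))
for nm,q in dict(s1=(95,26),s2=(757,45),s3=(741,462),s4=(51,442)).items():
    print(nm,atz(s,np.array(q)/5-.5+(160,140),.004))
E
python3 m2.py
```

```text
['top'] [ 0.62854212 -0.25525467] -5.4819002638615775 [-0.7  0.6  0.8  0.9 -0.1 -1.4  0.1 -0.4]
['side'] [ 0.62985303 -0.25628454] -7.824899731472062 [-0.3 -0.1  0.  -0.1  0.7  0.4 -0.3 -0.3]
['top', 'side'] [ 0.62950173 -0.25571174] -6.718871186997444 [-0.7 -0.1  0.7  0.6  0.3 -1.9  0.4 -0.6 -0.8 -0.1 -0.4 -0.4  0.6  0.1
 -0.3 -0.4]
farL [0.64933552 0.15729975 0.018     ]
farR [0.64347923 0.05654671 0.018     ]
nearL [0.61412258 0.16109471 0.018     ]
nearR [0.61032358 0.05518094 0.018     ]
s1 [0.72862973 0.26472577 0.004     ]
s2 [ 0.72322054 -0.05118819  0.004     ]
s3 [ 0.52351444 -0.04756005  0.004     ]
s4 [0.52856326 0.26847912 0.004     ]
```

```bash
cat >> h.py <<'E'
def go(pos,rpy=None,Rt=None):
    "delta rows from present pose to target, tool axes (mm, deg)"
    o=st(); R0=R.from_euler('xyz',o['orientation'],degrees=True)
    Rt=Rt if Rt is not None else R.from_euler('xyz',rpy,degrees=True)
    d=R0.inv().apply(np.array(pos)-o['tool_pos'])*1000; a=np.degrees((R0.inv()*Rt).as_rotvec())
    print('d',np.round(d,2),'a',np.round(a,2))
E
python3 - <<'E'
from h import *
s=snapshot('top')
for n,p in dict(cup=(406,239.5),brush=(417,159),jar=(400,127),vase_low=(280,100)).items(): print(n,atz(s,p,.0 if n!='cup' else .05))
go([.6295,-.2557,.12],[180,0,-186.7])
go([.6295,-.2557,.029],[180,0,-186.7])
E
```

```text
cup [ 0.50356634 -0.26272057  0.05      ]
brush [ 0.70168198 -0.3036102   0.        ]
jar [ 0.78175713 -0.26519086  0.        ]
vase_low [0.84806656 0.02690106 0.        ]
t 2.05 tcp [ 0.2701 -0.6185  0.2265] ori [ 180.     -0.   -156.41] F [-0.14 -0.4  -0.15] M [-0.015  0.021 -0.019] open 0.0876
d [-474.55  188.67  106.54] a [ 0.   -0.   30.29]
t 2.05 tcp [ 0.2701 -0.6185  0.2265] ori [ 180.     -0.   -156.41] F [-0.14 -0.4  -0.15] M [-0.015  0.021 -0.019] open 0.0876
d [-474.55  188.67  197.54] a [ 0.   -0.   30.29]
```

```bash
python3 -m inch '[{"dx":-40,"dy":16,"dz":0,"az":4},{"dx":-95,"dy":38,"dz":10,"az":9},{"dx":-150,"dy":60,"dz":20,"az":14},{"dx":-205,"dy":82,"dz":35,"az":19},{"dx":-260,"dy":104,"dz":50,"az":24},{"dx":-315,"dy":126,"dz":65,"az":28},{"dx":-370,"dy":148,"dz":80,"az":30},{"dx":-420,"dy":167,"dz":92,"az":30.3}]' && python3 -m inch '[{"dx":-35,"dy":-10,"dz":8},{"dx":-50,"dy":-6,"dz":14},{"dx":-50,"dy":-6,"dz":14}]'
python3 - <<'E'
from h import *
go([.6295,-.2557,.12],[180,0,-186.7])
s=look('wrist','wr1');s=look('top','top2')
E
```

```text
t 2.05 tcp [ 0.2701 -0.6185  0.2265] ori [ 180.     -0.   -156.41] F [-0.14 -0.4  -0.15] M [-0.015  0.021 -0.019] open 0.0876
d [-474.55  188.67  106.54] a [ 0.   -0.   30.29]$[0]: bad value
```

View pics/wr1.png

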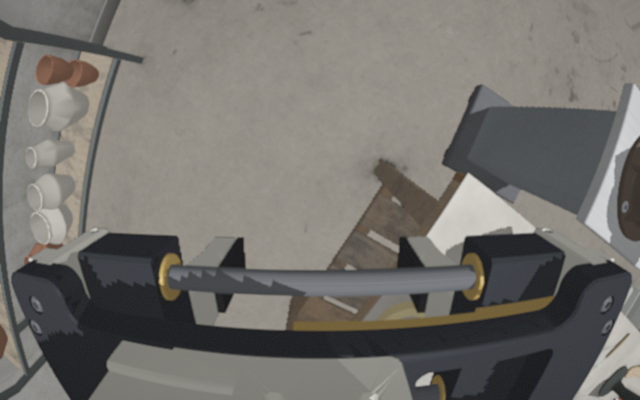

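```bash
python3 -m inch '[{"ax":0,"ay":0,"az":4,"dx":-40,"dy":16,"dz":0,"fingers":87},{"ax":0,"ay":0,"az":9,"dx":-95,"dy":38,"dz":10,"fingers":87},{"ax":0,"ay":0,"az":14,"dx":-150,"dy":60,"dz":20,"fingers":87},{"ax":0,"ay":0,"az":19,"dx":-205,"dy":82,"dz":35,"fingers":87},{"ax":0,"ay":0,"az":24,"dx":-260,"dy":104,"dz":50,"fingers":87},{"ax":0,"ay":0,"az":28,"dx":-315,"dy":126,"dz":65,"fingers":87},{"ax":0,"ay":0,"az":30,"dx":-370,"dy":148,"dz":80,"fingers":87},{"ax":0,"ay":0,"az":30.3,"dx":-420,"dy":167,"dz":92,"fingers":87}]'
python3 - <<'E'
from h import *
go([.6295,-.2557,.10],[180,0,-186.7])
E
```

```text
clock: 3.15
tool_pos: [0.5895, -0.2957, 0.1341]
orientation: [-180.0, 0.0, 173.3]
force: [0.5, -1.0, 0.1]
opening: 0.0872
t 3.15 tcp [ 0.5895 -0.2957  0.1341] ori [-180.      0.    173.29] F [ 0.54 -0.97  0.1 ] M [-0.095 -0.105 -0.032] open 0.0872
d [-35.08  44.36  34.12] a [-0.    0.   -0.01]
```

```bash
python3 -m inch '[{"ax":0,"ay":0,"az":0,"dx":-20,"dy":25,"dz":15,"fingers":87},{"ax":0,"ay":0,"az":0,"dx":-35.1,"dy":44.4,"dz":28,"fingers":87},{"ax":0,"ay":0,"az":0,"dx":-35.1,"dy":44.4,"dz":34,"fingers":87},{"ax":0,"ay":0,"az":0,"dx":-35.1,"dy":44.4,"dz":34,"fingers":87}]'
python3 - <<'E'
from h import *
go([.6295,-.2557,.029],[180,0,-186.7])
for n in('wrist','top','side'): S=look(n,n+'2')
E
```

```text
clock: 3.65
tool_pos: [0.6275, -0.2578, 0.1]
orientation: [-180.0, -0.1, 173.3]
force: [-0.5, 0.4, 0.9]
opening: 0.0873
t 3.65 tcp [ 0.6275 -0.2578  0.1   ] ori [-1.8000e+02 -8.0000e-02  1.7327e+02] F [-0.45  0.36  0.88] M [-0.082  0.042 -0.013] open 0.0873
d [-1.84  2.32 70.95] a [-0.   -0.08 -0.03]
```

View pics/wrist2.png

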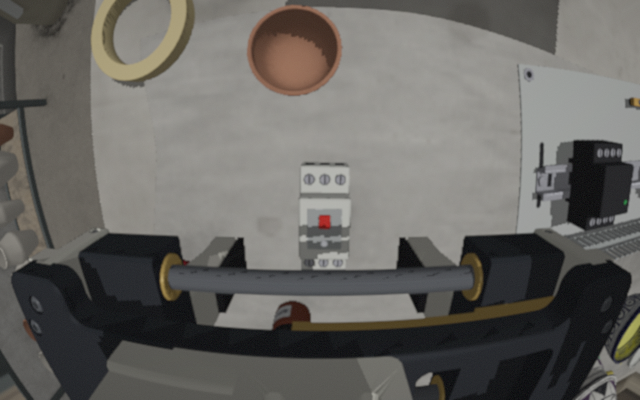

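View pics/side2.png

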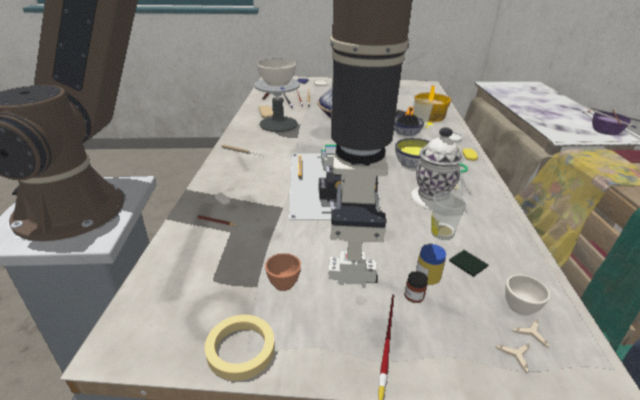

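```bash
python3 -m inch '[{"ax":0,"ay":0,"az":0,"dx":0,"dy":0,"dz":20,"fingers":87},{"ax":0,"ay":0,"az":0,"dx":0,"dy":0,"dz":45,"fingers":87},{"ax":0,"ay":0,"az":0,"dx":0,"dy":0,"dz":60,"fingers":87},{"ax":0,"ay":0,"az":0,"dx":0,"dy":0,"dz":60,"fingers":87}]'
python3 - <<'E'
from h import *
go([.6295,-.2557,.029],[180,0,-186.7])
s=look('wrist','wr3')
a=s['image'][120:400,140:500,::-1]; cv2.imwrite('pics/wr3z.png',cv2.resize(a,None,fx=2,fy=2))
E
```

```text
clock: 4.3
tool_pos: [0.6274, -0.2577, 0.0398]
orientation: [180.0, -0.1, 173.3]
force: [-1.5, -0.2, -0.0]
opening: 0.0867
t 4.3 tcp [ 0.6274 -0.2577  0.0398] ori [ 1.8000e+02 -1.0000e-01  1.7326e+02] F [-1.46 -0.15 -0.02] M [ 0.002 -0.106 -0.   ] open 0.0867
d [-1.86  2.28 10.77] a [ 0.   -0.1  -0.04]
```

View pics/wr3z.png

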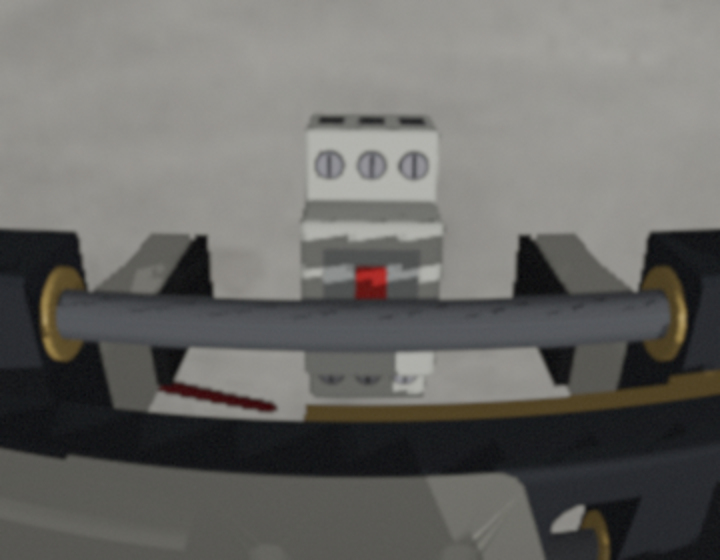

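```bash
python3 -m inch '[{"ax":0,"ay":0,"az":0,"dx":-2,"dy":2,"dz":6,"fingers":87},{"ax":0,"ay":0,"az":0,"dx":-2,"dy":2,"dz":11,"fingers":87},{"ax":0,"ay":0,"az":0,"dx":-2,"dy":2,"dz":11,"fingers":60},{"ax":0,"ay":0,"az":0,"dx":-2,"dy":2,"dz":11,"fingers":44},{"ax":0,"ay":0,"az":0,"dx":-2,"dy":2,"dz":11,"fingers":40},{"ax":0,"ay":0,"az":0,"dx":-2,"dy":2,"dz":11,"fingers":30},{"ax":0,"ay":0,"az":0,"dx":-2,"dy":2,"dz":11,"fingers":30},{"ax":0,"ay":0,"az":0,"dx":-2,"dy":2,"dz":11,"fingers":30}]'
python3 - <<'E'
from h import *
st()
E
```

```text
clock: 5.35
tool_pos: [0.6305, -0.2557, 0.0296]
orientation: [-180.0, 0.0, 173.3]
force: [-0.4, 0.3, 0.7]
opening: 0.0357
t 5.35 tcp [ 0.6305 -0.2557  0.0296] ori [-180.      0.    173.29] F [-0.35  0.34  0.69] M [-0.073 -0.036  0.026] open 0.0357
```

```bash
cat > tgt.py <<'E'
from h import *
X0=1.0; ZG=29.6
def tcp_for(world,local,th,yaw):
    "TCP pos/orientation putting relay-local point (mm) at world (m); th tilt deg lip low"
    Rr=R.from_euler('z',yaw,degrees=True)*R.from_euler('y',-th,degrees=True)
    pos=np.array(world)+Rr.apply((np.array([X0,0,ZG])-np.array(local))/1000)
    Rt=Rr*R.from_euler('xyz',[180,0,180],degrees=True)
    return pos,Rt
E
python3 -m inch '[{"ax":0,"ay":0,"az":0,"dx":0,"dy":0,"dz":-3,"fingers":30},{"ax":0,"ay":0,"az":0,"dx":0,"dy":0,"dz":-20,"fingers":30},{"ax":0,"ay":0,"az":0,"dx":0,"dy":0,"dz":-60,"fingers":30},{"ax":0,"ay":0,"az":0,"dx":0,"dy":0,"dz":-100,"fingers":30},{"ax":0,"ay":0,"az":0,"dx":0,"dy":0,"dz":-120,"fingers":30},{"ax":0,"ay":0,"az":0,"dx":0,"dy":0,"dz":-120,"fingers":30}]'
python3 - <<'E'
from tgt import *
y=-1.0
print(tcp_for([.590,.1085,.09],(-18,0,5.85),20,y)[0])
p,Rt=tcp_for([.590,.1085,.09],(-18,0,5.85),20,y); go(p,Rt=Rt)
s=look('side','side3'); a=s['image'][160:320,260:460,::-1]; cv2.imwrite('pics/side3z.png',cv2.resize(a,None,fx=4,fy=4,interpolation=0))
E
```

```text
clock: 6.1
tool_pos: [0.6317, -0.2559, 0.1527]
orientation: [-180.0, 0.3, 173.3]
force: [0.2, -0.4, -2.1]
opening: 0.0355
[0.5997297  0.10833017 0.11881608]
t 6.1 tcp [ 0.6317 -0.2559  0.1527] ori [-179.98    0.28  173.3 ] F [ 0.2  -0.39 -2.14] M [-0.015 -0.017  0.001] open 0.0355
d [ 74.36 358.05  33.46] a [ -1.02 -19.71  -5.63]
```

View pics/side3z.png

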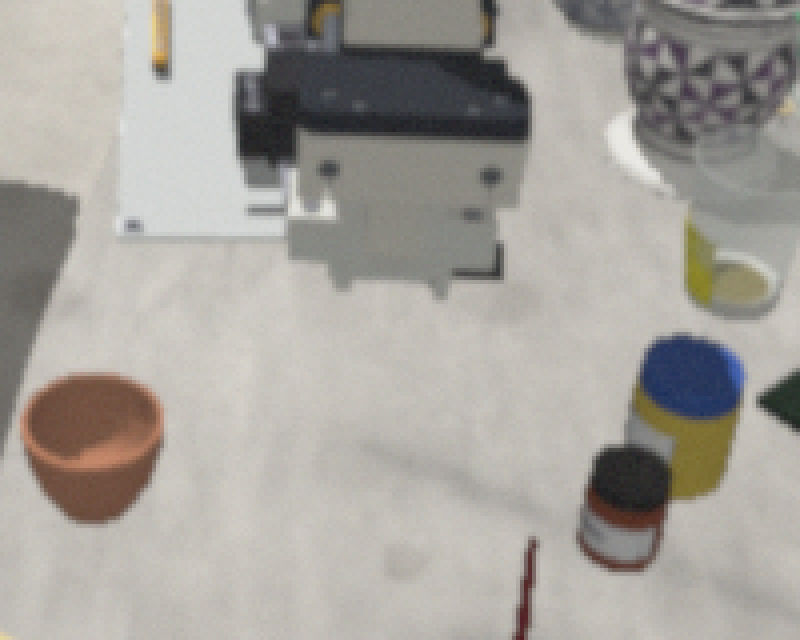

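```bash
python3 -m inch '[{"ax":0,"ay":0,"az":0,"dx":8,"dy":30,"dz":0,"fingers":30},{"ax":0,"ay":-3,"az":0,"dx":20,"dy":85,"dz":0,"fingers":30},{"ax":0,"ay":-6,"az":-2,"dx":32,"dy":140,"dz":0,"fingers":30},{"ax":-0.3,"ay":-9,"az":-3,"dx":44,"dy":195,"dz":0,"fingers":30},{"ax":-0.6,"ay":-13,"az":-4,"dx":56,"dy":250,"dz":0,"fingers":30},{"ax":-0.8,"ay":-16,"az":-5,"dx":66,"dy":305,"dz":0,"fingers":30},{"ax":-1,"ay":-18,"az":-5.6,"dx":72,"dy":340,"dz":0,"fingers":30},{"ax":-1,"ay":-19.7,"az":-5.6,"dx":74,"dy":358,"dz":0,"fingers":30}]' ;python3 -m inch '[{"ax":0,"ay":0,"az":0,"dx":0,"dy":0,"dz":0,"fingers":30},{"ax":0,"ay":0,"az":0,"dx":0,"dy":0,"dz":0,"fingers":30},{"ax":0,"ay":0,"az":0,"dx":0,"dy":0,"dz":0,"fingers":30}]'
python3 - <<'E'
from tgt import *
p,Rt=tcp_for([.590,.1085,.06],(-18,0,5.85),20,-1); go(p,Rt=Rt)
for n in('wrist','top','side'): S=look(n,n+'4')
for i in range(3): st()
E
```

```text
clock: 7.15
tool_pos: [0.5974, 0.1103, 0.1484]
orientation: [-180.0, 19.7, 179.1]
force: [0.9, -0.9, -2.1]
opening: 0.0358
clock: 7.52
tool_pos: [0.5989, 0.1078, 0.1493]
orientation: [180.0, 19.7, 178.9]
force: [-0.3, -0.0, -2.6]
opening: 0.0357
t 7.525 tcp [0.5989 0.1078 0.1493] ori [179.98  19.68 178.88] F [-0.26 -0.02 -2.64] M [-0.013  1.306  0.028] open 0.0357
d [19.64  0.52 57.24] a [-0.02 -0.32 -0.12]
t 7.675 tcp [0.599  0.108  0.1495] ori [179.97  19.71 178.88] F [ 0.65  0.2  -1.62] M [-0.046  1.299 -0.048] open 0.0359
t 7.675 tcp [0.599  0.108  0.1495] ori [179.97  19.71 178.88] F [ 0.65  0.2  -1.62] M [-0.046  1.299 -0.048] open 0.0359
t 7.675 tcp [0.599  0.108  0.1495] ori [179.97  19.71 178.88] F [ 0.65  0.2  -1.62] M [-0.046  1.299 -0.048] open 0.0359
```

View pics/wrist4.png

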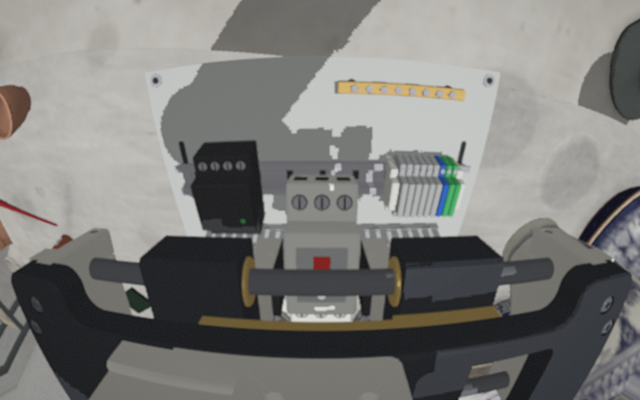

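View pics/side4.png

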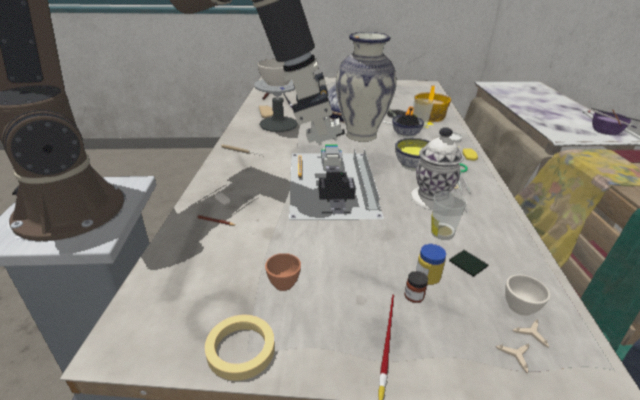

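Run:
```python
from tgt import *
for z in(.05,.0157):
    p,Rt=tcp_for([.590,.1085,z],(-18,0,5.85),20,-1); print(p);go(p,Rt=Rt)
```

```text
[0.5997297  0.10833017 0.07881608]
t 7.675 tcp [0.599  0.108  0.1495] ori [179.97  19.71 178.88] F [ 0.65  0.2  -1.62] M [-0.046  1.299 -0.048] open 0.0359
d [23.17  0.35 66.82] a [-0.01 -0.29 -0.11]
[0.5997297  0.10833017 0.04451608]
t 7.675 tcp [0.599  0.108  0.1495] ori [179.97  19.71 178.88] F [ 0.65  0.2  -1.62] M [-0.046  1.299 -0.048] open 0.0359
d [34.74  0.33 99.11] a [-0.01 -0.29 -0.11]
```

```bash
python3 -m inch '[{"ax":0,"ay":-0.3,"az":-0.1,"dx":8,"dy":0.3,"dz":25,"fingers":30},{"ax":0,"ay":-0.3,"az":-0.1,"dx":20,"dy":0.3,"dz":57,"fingers":30},{"ax":0,"ay":-0.3,"az":-0.1,"dx":28,"dy":0.3,"dz":80,"fingers":30},{"ax":0,"ay":-0.3,"az":-0.1,"dx":32,"dy":0.3,"dz":91,"fingers":30},{"ax":0,"ay":-0.3,"az":-0.1,"dx":33.5,"dy":0.3,"dz":96,"fingers":30},{"ax":0,"ay":-0.3,"az":-0.1,"dx":34.5,"dy":0.3,"dz":98.5,"fingers":30},{"ax":0,"ay":-0.3,"az":-0.1,"dx":34.5,"dy":0.3,"dz":98.5,"fingers":30},{"ax":0,"ay":-0.3,"az":-0.1,"dx":34.5,"dy":0.3,"dz":98.5,"fingers":30}]'
python3 - <<'E'
from tgt import *
p,Rt=tcp_for([.590,.1085,.0157],(-18,0,5.85),20,-1); go(p,Rt=Rt)
for n in('wrist','top','side'):
    s=look(n,n+'5')
    if n=='side': cv2.imwrite('pics/side5z.png',cv2.resize(s['image'][120:230,270:400,::-1],None,fx=6,fy=6,interpolation=0))
    if n=='wrist': cv2.imwrite('pics/wrist5z.png',cv2.resize(s['image'][60:340,140:500,::-1],None,fx=2,fy=2))
E
```

```text
clock: 8.68
tool_pos: [0.6024, 0.1088, 0.0549]
orientation: [179.9, 19.0, 179.1]
force: [0.5, -0.0, -0.1]
opening: 0.036
t 8.675 tcp [0.6024 0.1088 0.0549] ori [179.9   19.04 179.13] F [ 0.54 -0.04 -0.14] M [-0.038  1.294  0.02 ] open 0.036
d [ 5.93 -0.52  8.9 ] a [ 0.15 -0.97  0.12]
```

View pics/side5z.png

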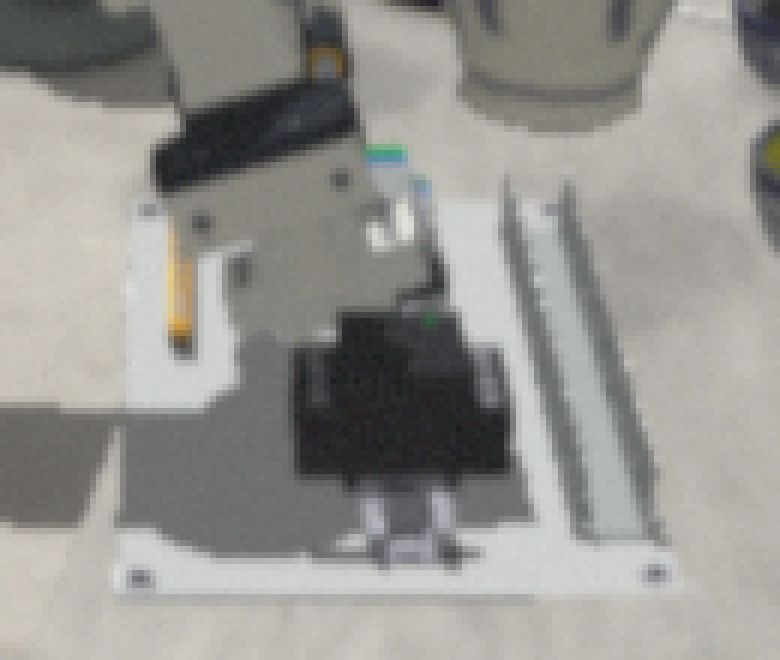

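View pics/wrist5z.png

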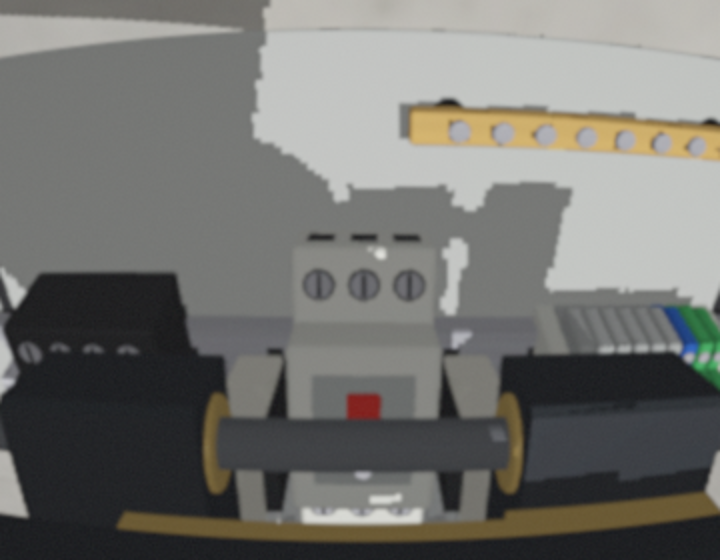

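```bash
python3 -m inch '[{"ax":0,"ay":0,"az":0,"dx":0,"dy":0,"dz":0,"fingers":30},{"ax":0,"ay":0,"az":0,"dx":0,"dy":0,"dz":0,"fingers":30}]'
python3 - <<'E'
from tgt import *
p,Rt=tcp_for([.590,.1085,.0157],(-18,0,5.85),20,-1); go(p,Rt=Rt); print(get_obs()['joint_pos'])
s=snapshot('wrist')
E
```

```text
clock: 9.07
tool_pos: [0.6021, 0.1084, 0.0543]
orientation: [179.9, 19.0, 179.1]
force: [0.2, -0.4, -2.7]
opening: 0.036
t 9.075 tcp [0.6021 0.1084 0.0543] ori [179.92  18.98 179.13] F [ 0.15 -0.4  -2.72] M [-0.047  1.289  0.062] open 0.036
d [ 5.46 -0.11  8.47] a [ 0.12 -1.02  0.12]
[  24.09684968   14.94520102  -53.18392567   60.15051241   -9.02544354
 -173.60304427]
```

Run:
```python
from tgt import *
p,Rt=tcp_for([.590,.1085,.0257],(-18,0,5.85),16,-1); print(p); go(p,Rt=Rt)
p,Rt=tcp_for([.590,.1085,.0157],(-18,0,5.85),16,-1); print(p); go(p,Rt=Rt)
```

```text
[0.6017158  0.1082955  0.05376708]
t 9.125 tcp [0.6021 0.1083 0.0543] ori [179.92  18.98 179.12] F [ 0.81 -0.17 -1.37] M [-0.011  1.317 -0.003] open 0.0361
d [ 0.58 -0.03  0.36] a [0.12 2.98 0.12]
[0.6017158  0.1082955  0.04376708]
t 9.125 tcp [0.6021 0.1083 0.0543] ori [179.92  18.98 179.12] F [ 0.81 -0.17 -1.37] M [-0.011  1.317 -0.003] open 0.0361
d [ 3.84 -0.05  9.82] a [0.12 2.98 0.12]
```

```bash
python3 -m inch '[{"ax":0,"ay":1.5,"az":0,"dx":0,"dy":0,"dz":0,"fingers":30},{"ax":0.1,"ay":3,"az":0.1,"dx":0.5,"dy":0,"dz":0.4,"fingers":30},{"ax":0.1,"ay":3,"az":0.1,"dx":0.5,"dy":0,"dz":0.4,"fingers":30},{"ax":0.1,"ay":3,"az":0.1,"dx":0.5,"dy":0,"dz":0.4,"fingers":30}]'
python3 - <<'E'
from tgt import *
p,Rt=tcp_for([.590,.1085,.0257],(-18,0,5.85),16,-1); go(p,Rt=Rt); print(get_obs()['joint_pos'])
E
```

```text
clock: 9.62
tool_pos: [0.6024, 0.1087, 0.054]
orientation: [-179.9, 16.1, 179.2]
force: [-0.5, 0.6, -1.1]
opening: 0.0357
t 9.625 tcp [0.6024 0.1087 0.054 ] ori [-179.94   16.06  179.15] F [-0.49  0.59 -1.1 ] M [ 0.014  1.094 -0.017] open 0.0357
d [ 0.69 -0.4   0.04] a [-0.02  0.06  0.15]
[  31.7356741    16.66449832  -43.86001255   28.99571313  -18.00908017
 -149.35499068]
```

```bash
python3 -m inch '[{"ax":0,"ay":0,"az":0.1,"dx":1.5,"dy":-0.2,"dz":3,"fingers":30},{"ax":0,"ay":0,"az":0.1,"dx":3.2,"dy":-0.2,"dz":7,"fingers":30},{"ax":0,"ay":0,"az":0.1,"dx":3.6,"dy":-0.2,"dz":9.6,"fingers":30},{"ax":0,"ay":0,"az":0.1,"dx":3.6,"dy":-0.2,"dz":9.6,"fingers":30},{"ax":0,"ay":0,"az":0.1,"dx":3.6,"dy":-0.2,"dz":9.6,"fingers":30}]'
python3 - <<'E'
from tgt import *
p,Rt=tcp_for([.590,.1085,.0157],(-18,0,5.85),16,-1); go(p,Rt=Rt); print(get_obs()['joint_pos'])
s=look('wrist','wr6');s=look('side','side6')
cv2.imwrite('pics/side6z.png',cv2.resize(s['image'][120:230,270:400,::-1],None,fx=6,fy=6,interpolation=0))
s=look('top','top6')
cv2.imwrite('pics/top6z.png',cv2.resize(s['image'][130:250,160:320,::-1],None,fx=5,fy=5,interpolation=0))
E
```

```text
clock: 10.25
tool_pos: [0.6011, 0.1081, 0.0435]
orientation: [180.0, 16.0, 178.9]
force: [-0.5, -0.2, -2.2]
opening: 0.0357
t 10.25 tcp [0.6011 0.1081 0.0435] ori [179.97  15.98 178.92] F [-0.47 -0.22 -2.21] M [-0.044  1.074 -0.031] open 0.0357
d [-0.67  0.22 -0.05] a [ 0.01 -0.02 -0.08]
[  31.02004852   17.40009779  -45.49729463   32.37137265  -15.80677964
 -152.47256273]
```

View pics/side6z.png

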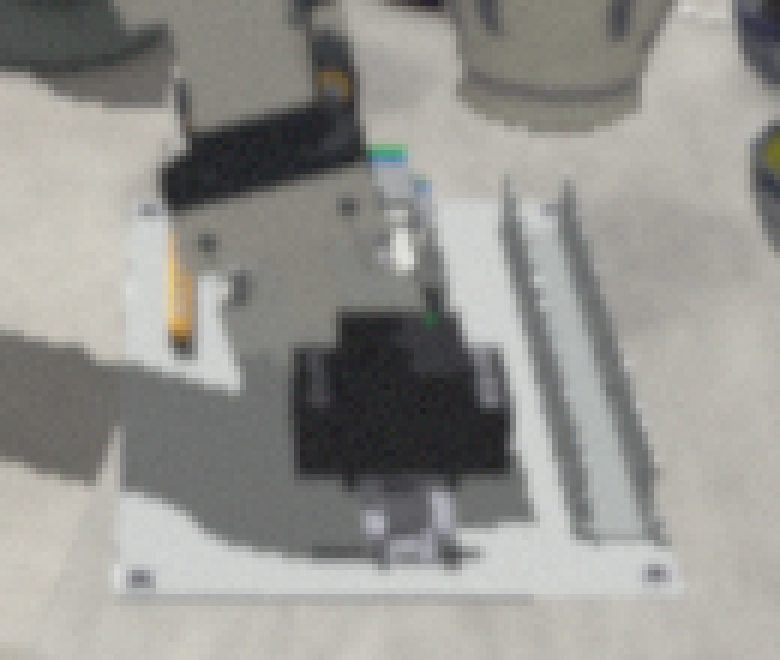

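View pics/wr6.png

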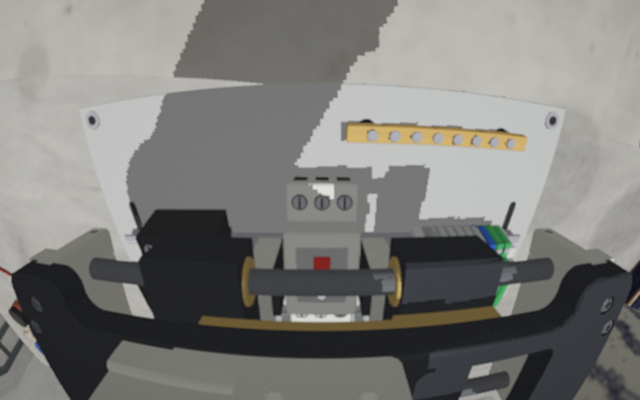

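```bash
python3 -m inch '[{"ax":0,"ay":0,"az":0,"dx":-1.9,"dy":0,"dz":0.55,"fingers":30},{"ax":0,"ay":0,"az":0,"dx":-3.85,"dy":0,"dz":1.1,"fingers":30},{"ax":0,"ay":0,"az":0,"dx":-5.8,"dy":0,"dz":1.65,"fingers":30},{"ax":0,"ay":0,"az":0,"dx":-7.7,"dy":0,"dz":2.2,"fingers":30}]';python3 -m inch '[{"ax":0,"ay":0,"az":0,"dx":-1.5,"dy":0,"dz":0.4,"fingers":30},{"ax":0,"ay":0,"az":0,"dx":-3,"dy":0,"dz":0.85,"fingers":30},{"ax":0,"ay":0,"az":0,"dx":-3.8,"dy":0,"dz":1.1,"fingers":30}]'
python3 - <<'E'
from h import *
st()
E
```

```text
clock: 10.9
tool_pos: [0.6092, 0.108, 0.0435]
orientation: [180.0, 16.0, 178.9]
force: [0.5, 0.7, -1.7]
opening: 0.0355
clock: 11.28
tool_pos: [0.613, 0.108, 0.0435]
orientation: [180.0, 16.0, 178.9]
force: [-0.3, 0.3, -2.6]
opening: 0.0359
t 11.275 tcp [0.613  0.108  0.0435] ori [179.97  15.98 178.92] F [-0.34  0.33 -2.58] M [0.021 1.149 0.017] open 0.0359
```

```bash
python3 -m inch '[{"ax":0,"ay":0,"az":0,"dx":-0.7,"dy":0,"dz":0.2,"fingers":30},{"ax":0,"ay":0,"az":0,"dx":-1.4,"dy":0,"dz":0.4,"fingers":30},{"ax":0,"ay":0,"az":0,"dx":-2.1,"dy":0,"dz":0.6,"fingers":30}]'; python3 -m inch '[{"ax":0,"ay":0,"az":0,"dx":-0.7,"dy":0,"dz":0.2,"fingers":30},{"ax":0,"ay":0,"az":0,"dx":-1.4,"dy":0,"dz":0.4,"fingers":30}]'
```

```text
clock: 11.65
tool_pos: [0.6152, 0.1079, 0.0435]
orientation: [180.0, 16.0, 178.9]
force: [0.1, -0.1, -1.8]
opening: 0.0358
clock: 11.9
tool_pos: [0.6166, 0.1079, 0.0435]
orientation: [180.0, 16.0, 178.9]
force: [-0.3, -0.1, -1.6]
opening: 0.0358
```

```bash
python3 -m inch '[{"ax":0,"ay":0,"az":0,"dx":-0.5,"dy":0,"dz":0.14,"fingers":30},{"ax":0,"ay":0,"az":0,"dx":-1,"dy":0,"dz":0.28,"fingers":30}]'; python3 -m inch '[{"ax":0,"ay":0,"az":0,"dx":-0.5,"dy":0,"dz":0.14,"fingers":30},{"ax":0,"ay":0,"az":0,"dx":-1,"dy":0,"dz":0.28,"fingers":30}]'
```

```text
clock: 12.15
tool_pos: [0.6177, 0.1079, 0.0435]
orientation: [180.0, 16.0, 178.9]
force: [-0.5, -0.2, -2.6]
opening: 0.0358
clock: 12.4
tool_pos: [0.6187, 0.1078, 0.0435]
orientation: [180.0, 16.0, 178.9]
force: [-0.4, 0.0, -1.9]
opening: 0.0355
```

```bash
python3 -m inch '[{"ax":0,"ay":0,"az":0,"dx":-0.5,"dy":0,"dz":0.14,"fingers":30},{"ax":0,"ay":0,"az":0,"dx":-1,"dy":0,"dz":0.28,"fingers":30}]'
```

```text
clock: 12.65
tool_pos: [0.6197, 0.1078, 0.0435]
orientation: [180.0, 16.0, 178.9]
force: [0.7, -0.0, -2.2]
opening: 0.0359
```

```bash
python3 -m inch '[{"ax":0,"ay":0,"az":0,"dx":-0.5,"dy":0,"dz":0.14,"fingers":30},{"ax":0,"ay":0,"az":0,"dx":-1,"dy":0,"dz":0.28,"fingers":30}]'
```

```text
clock: 12.9
tool_pos: [0.6206, 0.1077, 0.0434]
orientation: [180.0, 16.0, 178.9]
force: [0.5, 0.3, -2.1]
opening: 0.0358
```

```bash
python3 -m inch '[{"ax":0,"ay":0,"az":0,"dx":-0.5,"dy":0,"dz":0.14,"fingers":30},{"ax":0,"ay":0,"az":0,"dx":-1,"dy":0,"dz":0.28,"fingers":30}]'
```

```text
clock: 13.15
tool_pos: [0.6217, 0.1077, 0.0434]
orientation: [180.0, 16.0, 178.9]
force: [-0.6, 0.6, -2.9]
opening: 0.0359
```

```bash
python3 -m inch '[{"ax":0,"ay":0,"az":0,"dx":-0.5,"dy":0,"dz":0.14,"fingers":30},{"ax":0,"ay":0,"az":0,"dx":-1,"dy":0,"dz":0.28,"fingers":30}]'
```

```text
clock: 13.4
tool_pos: [0.6227, 0.1077, 0.0434]
orientation: [180.0, 16.0, 178.9]
force: [-0.5, -0.3, -3.6]
opening: 0.0354
```

```bash
python3 -m inch '[{"ax":0,"ay":0,"az":0,"dx":-0.25,"dy":0,"dz":0.07,"fingers":30},{"ax":0,"ay":0,"az":0,"dx":-0.5,"dy":0,"dz":0.14,"fingers":30}]'
python3 - <<'E'
from h import *
o=st(); s=snapshot('side'); st()
E
```

```text
clock: 13.65
tool_pos: [0.6231, 0.1076, 0.0434]
orientation: [180.0, 16.0, 178.9]
force: [-3.0, 0.7, -2.1]
opening: 0.0358
t 13.65 tcp [0.6231 0.1076 0.0434] ori [179.98  15.95 178.92] F [-2.96  0.72 -2.12] M [0.226 2.096 0.119] open 0.0358
t 13.7 tcp [0.6231 0.1076 0.0434] ori [179.98  15.96 178.92] F [-2.2   0.94 -2.91] M [0.225 2.107 0.026] open 0.036
```

```bash
python3 -m inch '[{"ax":0,"ay":0,"az":0,"dx":0.4,"dy":0,"dz":-0.1,"fingers":30},{"ax":0,"ay":0,"az":0,"dx":0.25,"dy":0,"dz":-0.6,"fingers":30},{"ax":0,"ay":0,"az":0,"dx":0.12,"dy":0,"dz":-1.05,"fingers":30}]'
```

```text
clock: 14.08
tool_pos: [0.6227, 0.1076, 0.0438]
orientation: [180.0, 15.9, 178.9]
force: [6.2, 0.0, -16.1]
opening: 0.036
```

```bash
python3 -m inch '[{"ax":0,"ay":0,"az":0,"dx":-0.07,"dy":0,"dz":-0.25,"fingers":30},{"ax":0,"ay":0,"az":0,"dx":-0.14,"dy":0,"dz":-0.5,"fingers":30}]'
python3 - <<'E'
from h import *
o=st(); s=snapshot('side'); st()
E
```

```text
clock: 14.32
tool_pos: [0.6225, 0.1076, 0.0438]
orientation: [180.0, 15.9, 178.9]
force: [7.0, 0.3, -20.2]
opening: 0.0358
t 14.325 tcp [0.6225 0.1076 0.0438] ori [179.99  15.89 178.92] F [  6.99   0.29 -20.17] M [0.263 0.268 0.092] open 0.0358
t 14.375 tcp [0.6225 0.1076 0.0438] ori [179.99  15.89 178.92] F [  6.69  -0.52 -17.66] M [0.096 0.18  0.04 ] open 0.0358
```

```bash
python3 -m inch '[{"ax":0,"ay":0,"az":0,"dx":0.15,"dy":0,"dz":0.6,"fingers":30},{"ax":0,"ay":0,"az":0,"dx":0.35,"dy":0,"dz":1.3,"fingers":30},{"ax":0,"ay":0,"az":0,"dx":0.35,"dy":0,"dz":1.5,"fingers":30}]'
python3 - <<'E'
from tgt import *
st(); s=snapshot('side'); st()
for th in (16,14,13,12,11,10,8,6,4,2,0):
    p,Rt=tcp_for([.6114,.1078,.018],(-17.7,0,8.3),th,-1.08); print(th,p); go(p,Rt=Rt)
E
```

```text
clock: 14.75
tool_pos: [0.6228, 0.1076, 0.0436]
orientation: [180.0, 16.0, 178.9]
force: [0.2, 0.8, -6.1]
opening: 0.036
t 14.75 tcp [0.6228 0.1076 0.0436] ori [179.98  15.97 178.92] F [ 0.16  0.85 -6.14] M [0.133 1.821 0.007] open 0.036
t 14.8 tcp [0.6228 0.1076 0.0436] ori [179.97  15.98 178.92] F [-0.81  1.31 -7.01] M [0.105 1.79  0.051] open 0.0357
16 [0.62350237 0.10757185 0.04362929]
t 14.8 tcp [0.6228 0.1076 0.0436] ori [179.97  15.98 178.92] F [-0.81  1.31 -7.01] M [0.105 1.79  0.051] open 0.0357
d [-0.65 -0.05  0.15] a [ 0.03 -0.02  0.  ]
14 [0.62438929 0.10755513 0.04319124]
t 14.8 tcp [0.6228 0.1076 0.0436] ori [179.97  15.98 178.92] F [-0.81  1.31 -7.01] M [0.105 1.79  0.051] open 0.0357
d [-1.39 -0.05  0.82] a [0.03 1.98 0.  ]
13 [0.62482688 0.10754688 0.04296067]
t 14.8 tcp [0.6228 0.1076 0.0436] ori [179.97  15.98 178.92] F [-0.81  1.31 -7.01] M [0.105 1.79  0.051] open 0.0357
d [-1.74 -0.05  1.16] a [0.03 2.98 0.  ]
12 [0.62526038 0.10753871 0.04272249]
t 14.8 tcp [0.6228 0.1076 0.0436] ori [179.97  15.98 178.92] F [-0.81  1.31 -7.01] M [0.105 1.79  0.051] open 0.0357
[... 753 characters left out ...]
.105 1.79  0.051] open 0.0357
d [-4.07 -0.05  3.72] a [0.03 9.98 0.  ]
4 [0.62856558 0.1074764  0.04055256]
t 14.8 tcp [0.6228 0.1076 0.0436] ori [179.97  15.98 178.92] F [-0.81  1.31 -7.01] M [0.105 1.79  0.051] open 0.0357
d [-4.67 -0.05  4.51] a [3.000e-02 1.198e+01 1.000e-02]
2 [0.62934206 0.10746176 0.03993965]
t 14.8 tcp [0.6228 0.1076 0.0436] ori [179.97  15.98 178.92] F [-0.81  1.31 -7.01] M [0.105 1.79  0.051] open 0.0357
d [-5.25 -0.05  5.31] a [3.000e-02 1.398e+01 1.000e-02]
0 [0.63009668 0.10744753 0.0393    ]
t 14.8 tcp [0.6228 0.1076 0.0436] ori [179.97  15.98 178.92] F [-0.81  1.31 -7.01] M [0.105 1.79  0.051] open 0.0357
d [-5.8  -0.05  6.13] a [3.000e-02 1.598e+01 1.000e-02]
```

```bash
python3 -m inch '[{"ax":0,"ay":0,"az":0,"dx":0.2,"dy":0,"dz":0.6,"fingers":30},{"ax":0,"ay":1,"az":0,"dx":-0.4,"dy":0,"dz":1.0,"fingers":30},{"ax":0,"ay":2,"az":0,"dx":-1.0,"dy":0,"dz":1.3,"fingers":30},{"ax":0,"ay":3,"az":0,"dx":-1.5,"dy":0,"dz":1.6,"fingers":30}]'
python3 - <<'E'
from tgt import *
s=snapshot('side'); 
p,Rt=tcp_for([.6114,.1078,.0177],(-17.7,0,8.3),13,-1.08); go(p,Rt=Rt)
p,Rt=tcp_for([.6114,.1078,.0177],(-17.7,0,8.3),11,-1.08); go(p,Rt=Rt)
E
```

```text
clock: 15.3
tool_pos: [0.6245, 0.1077, 0.0426]
orientation: [180.0, 12.9, 178.9]
force: [-2.4, -0.7, -1.7]
opening: 0.0357
t 15.35 tcp [0.6247 0.1077 0.0427] ori [179.98  12.88 178.92] F [-5.48  0.48 -0.45] M [0.119 3.266 0.097] open 0.0354
d [-0.09 -0.16  0.01] a [ 0.02 -0.12  0.  ]
t 15.35 tcp [0.6247 0.1077 0.0427] ori [179.98  12.88 178.92] F [-5.48  0.48 -0.45] M [0.119 3.266 0.097] open 0.0354
d [-0.83 -0.16  0.68] a [0.02 1.88 0.  ]
```

```bash
python3 -m inch '[{"ax":0,"ay":0.9,"az":0,"dx":0.1,"dy":0,"dz":0.2,"fingers":30},{"ax":0,"ay":1.9,"az":0,"dx":-0.2,"dy":0,"dz":0.55,"fingers":30},{"ax":0,"ay":1.9,"az":0,"dx":-0.2,"dy":0,"dz":0.55,"fingers":30}]'
python3 - <<'E'
from tgt import *
s=look('side','side7'); 
p,Rt=tcp_for([.6114,.1078,.0177],(-17.4,0,8.3),11,-1.08); go(p,Rt=Rt)
p,Rt=tcp_for([.6114,.1078,.0177],(-17.4,0,8.3),9,-1.08); go(p,Rt=Rt)
cv2.imwrite('pics/side7z.png',cv2.resize(s['image'][120:230,270:400,::-1],None,fx=6,fy=6,interpolation=0))
s=look('wrist','wr7')
E
```

```text
clock: 15.72
tool_pos: [0.6254, 0.1077, 0.0422]
orientation: [180.0, 11.1, 178.9]
force: [-4.2, 1.3, -1.2]
opening: 0.0357
t 15.775 tcp [0.6254 0.1077 0.0422] ori [179.95  11.13 178.9 ] F [-2.79  0.06 -0.67] M [0.091 1.958 0.027] open 0.036
d [-0.02 -0.19  0.11] a [ 0.04  0.13 -0.02]
t 15.775 tcp [0.6254 0.1077 0.0422] ori [179.95  11.13 178.9 ] F [-2.79  0.06 -0.67] M [0.091 1.958 0.027] open 0.036
d [-0.75 -0.19  0.77] a [ 0.04  2.13 -0.02]
```

View pics/side7z.png

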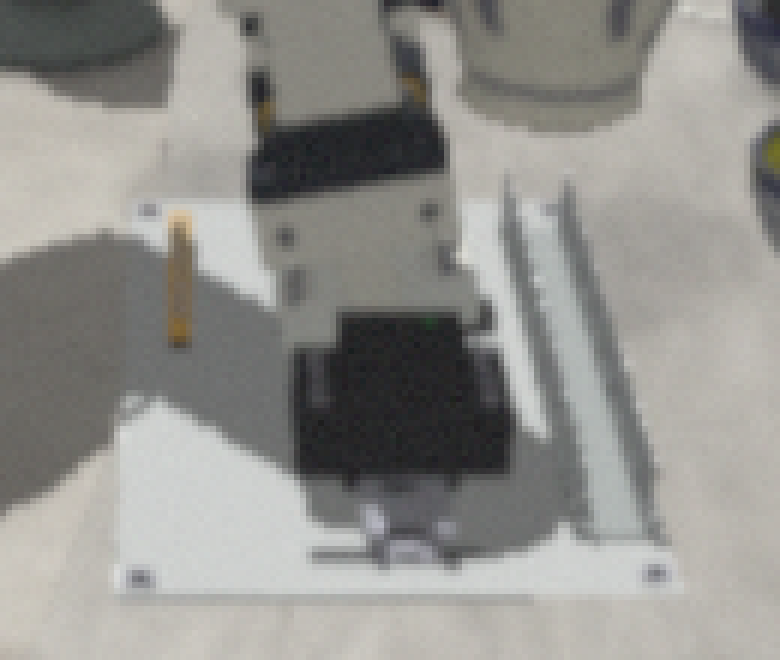

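View pics/wr7.png

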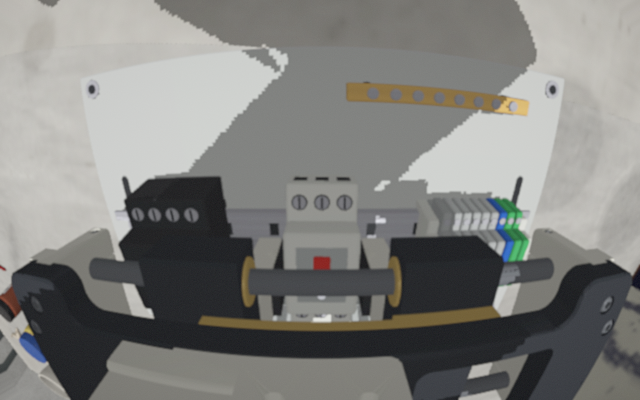

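```bash
python3 -m inch '[{"ax":0,"ay":1,"az":0,"dx":-0.25,"dy":0,"dz":0.35,"fingers":30},{"ax":0,"ay":2,"az":0,"dx":-0.5,"dy":0,"dz":0.7,"fingers":30},{"ax":0,"ay":2,"az":0,"dx":-0.5,"dy":0,"dz":0.7,"fingers":30}]'
python3 - <<'E'
from tgt import *
s=snapshot('side') 
p,Rt=tcp_for([.6114,.1078,.0177],(-17.4,0,8.3),9,-1.08); go(p,Rt=Rt)
p,Rt=tcp_for([.6114,.1078,.0177],(-17.4,0,8.3),7,-1.08); go(p,Rt=Rt)
E
```

```text
clock: 16.2
tool_pos: [0.6263, 0.1078, 0.0416]
orientation: [180.0, 9.1, 178.9]
force: [-4.9, 0.0, 3.5]
opening: 0.0361
t 16.25 tcp [0.6263 0.1078 0.0416] ori [179.95   9.11 178.91] F [-2.92 -0.04  3.  ] M [-0.099  1.601  0.028] open 0.0359
d [ 0.03 -0.31  0.01] a [ 0.05  0.11 -0.01]
t 16.25 tcp [0.6263 0.1078 0.0416] ori [179.95   9.11 178.91] F [-2.92 -0.04  3.  ] M [-0.099  1.601  0.028] open 0.0359
d [-0.7  -0.31  0.66] a [ 0.05  2.11 -0.01]
```

```bash
python3 -m inch '[{"ax":0,"ay":-0.8,"az":0,"dx":0.25,"dy":0,"dz":-0.25,"fingers":30},{"ax":0,"ay":-0.8,"az":0,"dx":0.25,"dy":0,"dz":-0.25,"fingers":30},{"ax":0,"ay":-0.8,"az":0,"dx":0.25,"dy":0,"dz":-0.25,"fingers":38},{"ax":0,"ay":-0.8,"az":0,"dx":0.25,"dy":0,"dz":-0.25,"fingers":44},{"ax":0,"ay":-0.8,"az":0,"dx":0.25,"dy":0,"dz":-0.25,"fingers":48},{"ax":0,"ay":-0.8,"az":0,"dx":0.25,"dy":0,"dz":-0.25,"fingers":48}]'
python3 - <<'E'
from tgt import *
st()
s=look('side','side8'); 
cv2.imwrite('pics/side8z.png',cv2.resize(s['image'][120:230,270:400,::-1],None,fx=6,fy=6,interpolation=0))
s=look('wrist','wr8')
cv2.imwrite('pics/wr8z.png',cv2.resize(s['image'][150:350,180:460,::-1],None,fx=2.8,fy=2.8,interpolation=0))
E
```

```text
clock: 17.0
tool_pos: [0.6257, 0.1078, 0.0416]
orientation: [180.0, 9.9, 178.9]
force: [-0.5, -0.5, -1.2]
opening: 0.0477
t 17.0 tcp [0.6257 0.1078 0.0416] ori [179.96   9.89 178.92] F [-0.46 -0.48 -1.22] M [0.003 0.576 0.001] open 0.0477
```

View pics/wr8z.png

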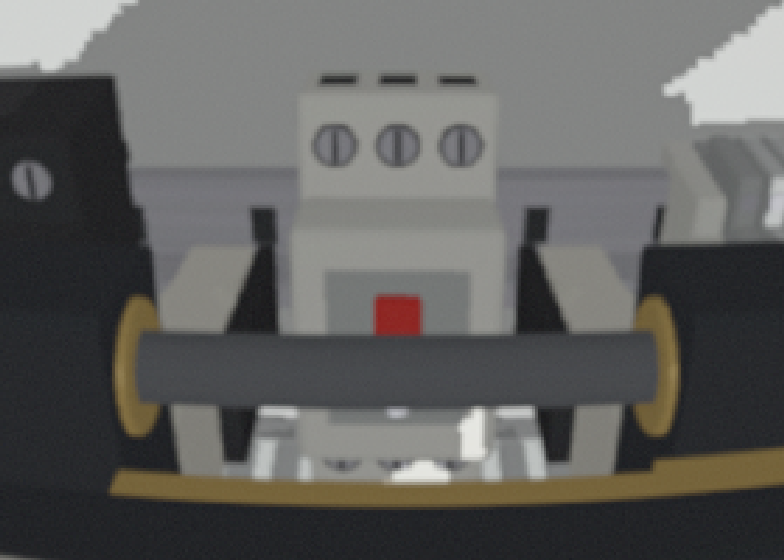

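View pics/side8z.png

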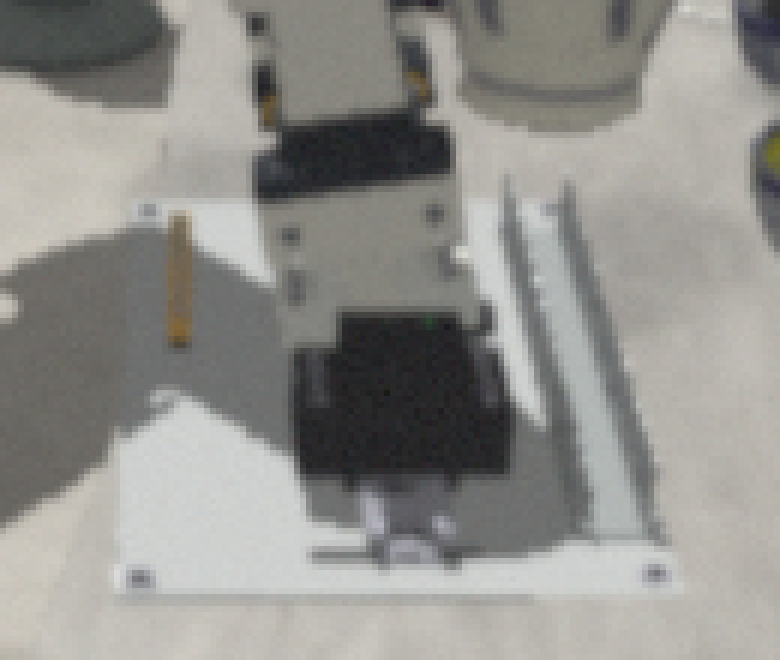

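```bash
python3 -m inch '[{"ax":0,"ay":0,"az":0,"dx":0,"dy":0,"dz":-6,"fingers":48},{"ax":0,"ay":0,"az":0,"dx":0,"dy":0,"dz":-18,"fingers":48},{"ax":0,"ay":0,"az":0,"dx":0,"dy":0,"dz":-35,"fingers":48},{"ax":0,"ay":0,"az":0,"dx":0,"dy":0,"dz":-55,"fingers":48},{"ax":0,"ay":0,"az":0,"dx":0,"dy":0,"dz":-65,"fingers":30},{"ax":0,"ay":0,"az":0,"dx":0,"dy":0,"dz":-65,"fingers":10}]'
python3 - <<'E'
from tgt import *
go([.6644,.1077,.085],[180,0,178.92])
S={}
for n in ('side','top','wrist'):
    S[n]=look(n,n+'9')
for t in ('relay_mid','press_pad','relay_lip'):
    rs=[]
    for n in S:
        r=landmark_of(t,n)
        if r: print(t,n,np.round(r[0]['position'],1),round(r[0]['score'],2)); rs.append(ray(S[n],r[0]['position'],n=='wrist'))
    if len(rs)>1: print(tri(rs))
cv2.imwrite('pics/side9z.png',cv2.resize(S['side']['image'][120:230,270:400,::-1],None,fx=6,fy=6,interpolation=0))
E
```

```text
clock: 17.85
tool_pos: [0.6148, 0.1082, 0.1067]
orientation: [179.9, 10.0, 178.9]
force: [-0.1, -0.3, -0.4]
opening: 0.0333
t 17.85 tcp [0.6148 0.1082 0.1067] ori [179.9    9.98 178.92] F [-0.1  -0.27 -0.36] M [-0.015  0.531  0.011] open 0.0333
d [-45.09   0.37  30.02] a [0.1  9.98 0.01]
relay_mid side [331.6 173.1] 0.97
relay_mid wrist [316.3 216.4] 0.92
(array([0.62598709, 0.10148178, 0.03517955]), [np.float64(3.143557063920715), np.float64(3.1435570639207753)])
press_pad side [342.3 160. ] 0.75
press_pad wrist [321.6 258.8] 0.93
(array([0.64875952, 0.10606052, 0.06775171]), [np.float64(1.549502953093677), np.float64(1.5495029530935773)])
relay_lip side [326.8 177.4] 0.75
relay_lip top [241.1 189.6] 0.57
(array([0.61439036, 0.10663516, 0.01857996]), [np.float64(2.8275939787026245), np.float64(2.8275939787024953)])
```

View pics/wrist9.png

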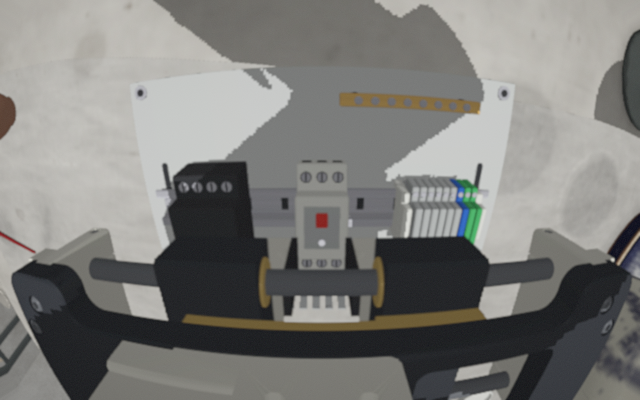

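View pics/side9z.png

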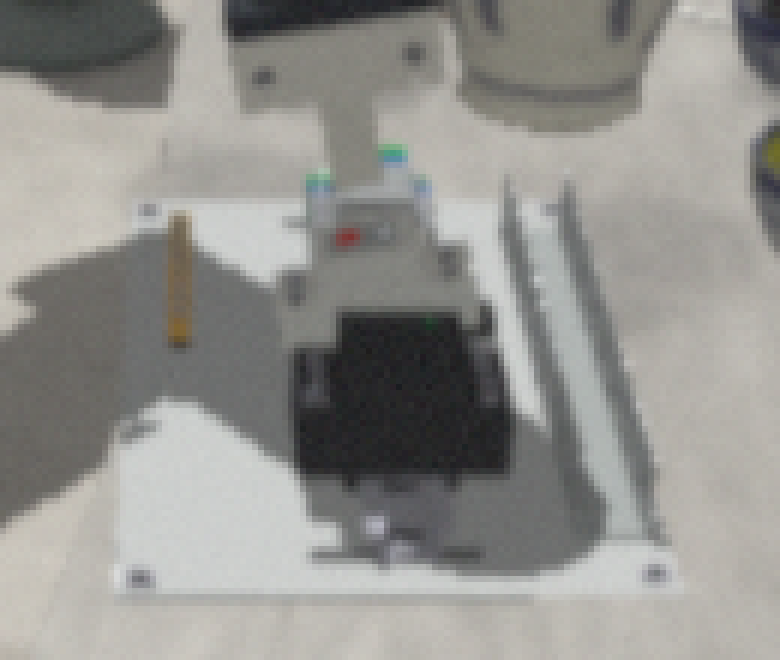

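Run:
```python
from tgt import *
im=cv2.imread('pics/wrist9.png')
cv2.imwrite('pics/wr9z.png',cv2.resize(im[150:275,280:370],None,fx=6,fy=6,interpolation=0)[:600])
```

```text
(no output)
```

View pics/wr9z.png

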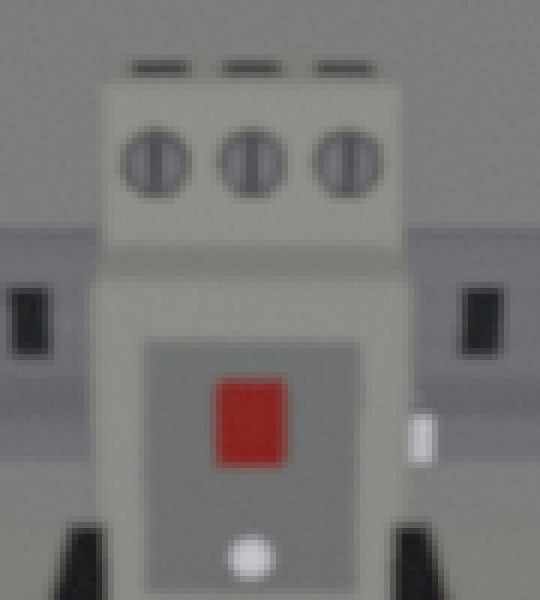

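Run:
```python
from tgt import *
s=look('wrist','wr10'); s2=cv2.imread('pics/wrist9.png'); print(np.abs(s['image'][:,:,::-1].astype(int)-s2).mean())
cv2.imwrite('pics/wr10z.png',cv2.resize(s['image'][150:275,280:370,::-1],None,fx=6,fy=6,interpolation=0)[:600])
Rm=cv2.Rodrigues(np.array(s['rvec'],float))[0]
def pf(P):
    p=Rm@np.array(P)+np.array(s['tvec']); r=np.hypot(p[0],p[1]); a=np.arctan2(r,p[2]); return np.array([p[0]/r*a*s['fx']+s['cx'],p[1]/r*a*s['fy']+s['cy']])
for x in(.606,.608,.610,.612,.614): print('rail near edge x',x,pf([x,.108,.018]))
for th in(8,9,10,11):
  for xw in (.609,.612,.615):
    Rr=R.from_euler('y',-th,degrees=True)
    f=lambda l: pf(np.array([xw,.1078,.018])+Rr.apply((np.array(l)-[-18,0,8.6])/1000))
    print(th,xw,'topnear',np.round(f((-24,0,58)),1),'shoulder',np.round(f((-43,0,40)),1))
```

```text
4.21937109375
rail near edge x 0.606 [323.33267781 179.98493802]
rail near edge x 0.608 [323.37200965 182.29147109]
rail near edge x 0.61 [323.41100778 184.58415802]
rail near edge x 0.612 [323.44967188 186.86287403]
rail near edge x 0.614 [323.48800178 189.12750193]
8 0.609 topnear [323.2 193.3] shoulder [322.7 159.6]
8 0.612 topnear [323.3 197.5] shoulder [322.8 163.7]
8 0.615 topnear [323.4 201.6] shoulder [322.8 167.8]
9 0.609 topnear [323.2 192. ] shoulder [322.7 158.7]
9 0.612 topnear [323.3 196.2] shoulder [322.7 162.8]
9 0.615 topnear [323.4 200.3] shoulder [322.8 166.9]
10 0.609 topnear [323.2 190.6] shoulder [322.7 157.8]
10 0.612 topnear [323.3 194.8] shoulder [322.7 161.9]
10 0.615 topnear [323.3 199. ] shoulder [322.8 166. ]
11 0.609 topnear [323.2 189.3] shoulder [322.6 157. ]
11 0.612 topnear [323.2 193.5] shoulder [322.7 161.1]
11 0.615 topnear [323.3 197.7] shoulder [322.8 165.1]
```

View pics/wr10z.png

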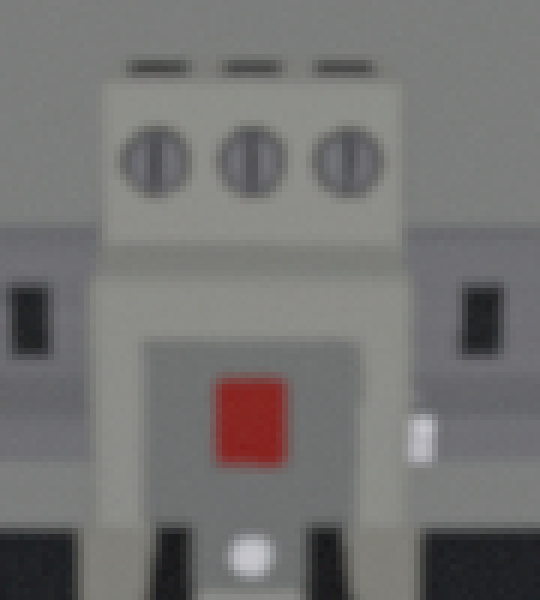

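```bash
python3 - <<'E'
from tgt import *
go([.665,.1077,.105],[180,0,178.92])
E
python3 -m inch '[{"ax":0,"ay":3,"az":0,"dx":-15,"dy":0,"dz":2,"fingers":0},{"ax":0,"ay":7,"az":0,"dx":-35,"dy":0,"dz":6,"fingers":0},{"ax":0,"ay":10,"az":0,"dx":-49,"dy":0.3,"dz":10.5,"fingers":0},{"ax":0,"ay":10,"az":0,"dx":-49,"dy":0.3,"dz":10.5,"fingers":0},{"ax":0,"ay":10,"az":0,"dx":-49,"dy":0.3,"dz":10.5,"fingers":0}]'
python3 - <<'E'
from tgt import *
go([.665,.1077,.063],[180,0,178.92])
E
```

```text
t 18.5 tcp [0.6144 0.1079 0.1054] ori [179.97   9.87 178.93] F [ 0.75  0.15 -0.21] M [-0.034  0.564 -0.015] open 0.0101
d [-49.78   0.79   9.08] a [0.03 9.87 0.01]
clock: 19.12
tool_pos: [0.6639, 0.107, 0.103]
orientation: [180.0, -0.2, 178.9]
force: [-0.3, 0.6, -0.2]
opening: 0.0001
t 19.125 tcp [0.6639 0.107  0.103 ] ori [ 1.7999e+02 -1.5000e-01  1.7891e+02] F [-0.34  0.63 -0.18] M [ 0.023  0.051 -0.037] open 0.0001
d [-1.22  0.73 40.01] a [ 0.01 -0.15 -0.01]
```

```bash
python3 -m inch '[{"ax":0,"ay":0,"az":0,"dx":-1,"dy":0.7,"dz":15,"fingers":0},{"ax":0,"ay":0,"az":0,"dx":-1,"dy":0.7,"dz":30,"fingers":0},{"ax":0,"ay":0,"az":0,"dx":-1,"dy":0.7,"dz":38,"fingers":0},{"ax":0,"ay":0,"az":0,"dx":-1,"dy":0.7,"dz":40,"fingers":0},{"ax":0,"ay":0,"az":0,"dx":-1,"dy":0.7,"dz":40,"fingers":0}]'
python3 - <<'E'
from tgt import *
s=look('side','side11'); st()
cv2.imwrite('pics/side11z.png',cv2.resize(s['image'][120:230,270:400,::-1],None,fx=6,fy=6,interpolation=0))
s=look('wrist','wr11')
E
```

```text
clock: 19.75
tool_pos: [0.6655, 0.108, 0.0636]
orientation: [180.0, -0.1, 178.9]
force: [0.6, 0.5, -0.5]
opening: 0.0003
t 19.8 tcp [0.6657 0.108  0.0639] ori [ 1.7996e+02 -9.0000e-02  1.7894e+02] F [0.32 0.6  0.11] M [ 0.019 -0.009  0.001] open 0.0002
```

View pics/side11z.png

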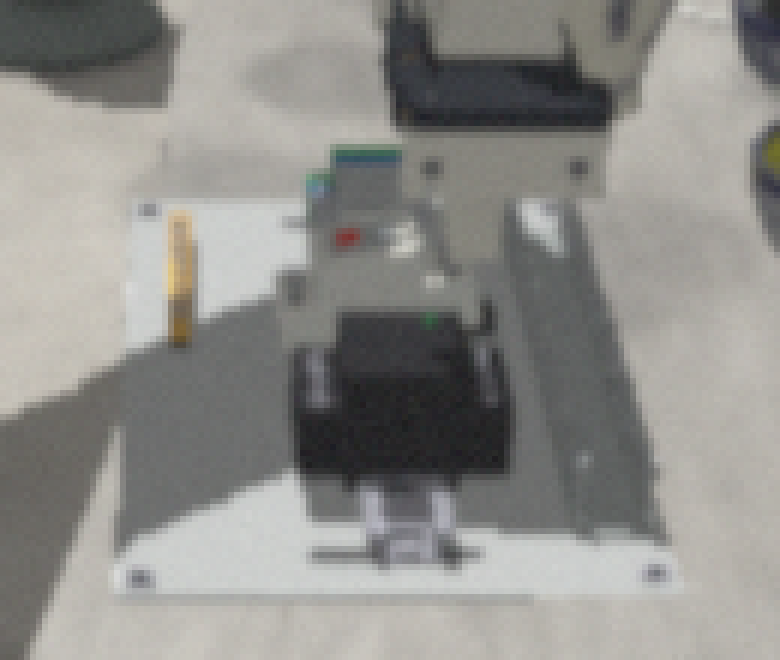

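View pics/wr11.png

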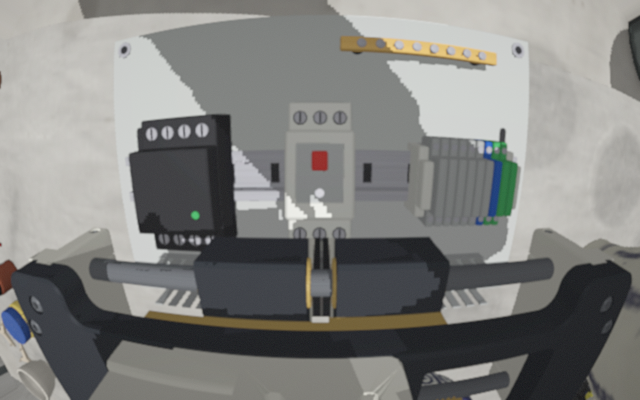

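```bash
python3 -m inch '[{"ax":0,"ay":0,"az":0,"dx":0,"dy":0,"dz":2,"fingers":0},{"ax":0,"ay":0,"az":0,"dx":0,"dy":0,"dz":4,"fingers":0}]'; python3 -m inch '[{"ax":0,"ay":0,"az":0,"dx":0,"dy":0,"dz":1,"fingers":0},{"ax":0,"ay":0,"az":0,"dx":0,"dy":0,"dz":2,"fingers":0}]'
```

```text
clock: 20.1
tool_pos: [0.6655, 0.108, 0.0597]
orientation: [180.0, -0.1, 178.9]
force: [1.1, -0.1, 0.9]
opening: 0.0006
clock: 20.35
tool_pos: [0.6663, 0.1081, 0.0583]
orientation: [179.9, -0.0, 179.0]
force: [2.5, 0.1, 4.0]
opening: 0.0004
```

```bash
python3 -m inch '[{"ax":0,"ay":0,"az":0,"dx":0,"dy":0,"dz":0.6,"fingers":0},{"ax":0,"ay":0,"az":0,"dx":0,"dy":0,"dz":1.2,"fingers":0}]'
```

```text
clock: 20.6
tool_pos: [0.6662, 0.1081, 0.057]
orientation: [179.9, -0.0, 178.9]
force: [2.7, 0.6, 6.1]
opening: 0.0005
```

```bash
python3 -m inch '[{"ax":0,"ay":0,"az":0,"dx":0,"dy":0,"dz":0.6,"fingers":0},{"ax":0,"ay":0,"az":0,"dx":0,"dy":0,"dz":1.2,"fingers":0}]'
```

```text
clock: 20.85
tool_pos: [0.6663, 0.1082, 0.0559]
orientation: [179.9, -0.0, 179.0]
force: [2.5, 0.2, 6.6]
opening: 0.0003
```

```bash
python3 -m inch '[{"ax":0,"ay":0,"az":0,"dx":0,"dy":0,"dz":0.6,"fingers":0},{"ax":0,"ay":0,"az":0,"dx":0,"dy":0,"dz":1.2,"fingers":0}]'
```

```text
clock: 21.1
tool_pos: [0.6658, 0.1081, 0.0545]
orientation: [179.9, -0.1, 178.9]
force: [0.3, -0.4, -0.2]
opening: 0.0005
```

```bash
python3 -m inch '[{"ax":0,"ay":0,"az":0,"dx":0,"dy":0,"dz":0.6,"fingers":0},{"ax":0,"ay":0,"az":0,"dx":0,"dy":0,"dz":1.2,"fingers":0}]'
```

```text
clock: 21.35
tool_pos: [0.6643, 0.1077, 0.0518]
orientation: [-180.0, -0.2, 178.9]
force: [0.6, -0.4, -0.8]
opening: 0.0005
```

```bash
python3 -m inch '[{"ax":0,"ay":0,"az":0,"dx":0,"dy":0,"dz":0.6,"fingers":0},{"ax":0,"ay":0,"az":0,"dx":0,"dy":0,"dz":1.2,"fingers":0}]'
```

```text
clock: 21.6
tool_pos: [0.6651, 0.1079, 0.0513]
orientation: [180.0, -0.2, 178.9]
force: [-0.3, 0.6, -0.5]
opening: 0.0003
```

Run:
```python
from tgt import *
s=look('side','side12'); st()
cv2.imwrite('pics/side12z.png',cv2.resize(s['image'][120:230,270:400,::-1],None,fx=6,fy=6,interpolation=0))
s=look('wrist','wr12')
```

```text
t 21.65 tcp [0.6652 0.1079 0.0513] ori [ 1.7997e+02 -1.5000e-01  1.7893e+02] F [-0.14 -0.32 -0.24] M [-0.038 -0.027  0.009] open 0.0006
```

View pics/side12z.png

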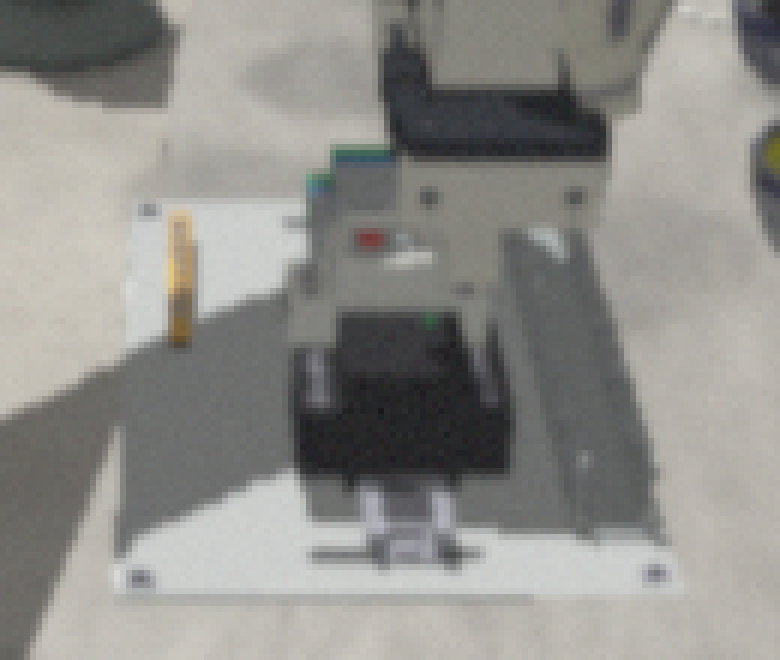

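View pics/wr12.png

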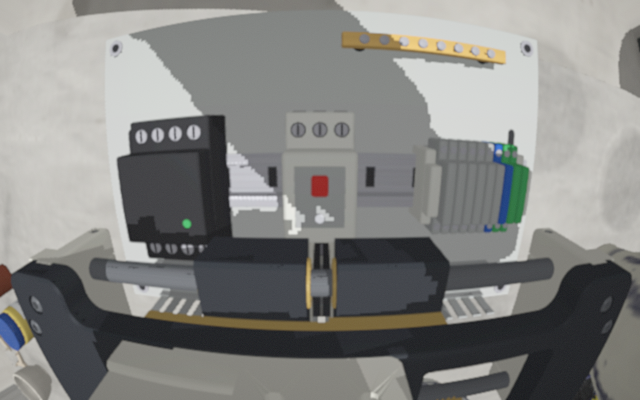

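```bash
python3 -m inch '[{"ax":0,"ay":0,"az":0,"dx":0,"dy":0,"dz":0.6,"fingers":0},{"ax":0,"ay":0,"az":0,"dx":0,"dy":0,"dz":1.2,"fingers":0}]'
```

```text
clock: 21.95
tool_pos: [0.6654, 0.108, 0.0503]
orientation: [180.0, -0.1, 178.9]
force: [0.4, 0.1, 0.4]
opening: 0.0003
```

```bash
python3 -m inch '[{"ax":0,"ay":0,"az":0,"dx":0,"dy":0,"dz":0.4,"fingers":0},{"ax":0,"ay":0,"az":0,"dx":0,"dy":0,"dz":0.7,"fingers":0}]'
```

```text
clock: 22.2
tool_pos: [0.6654, 0.108, 0.0497]
orientation: [180.0, -0.1, 178.9]
force: [0.5, 0.2, 0.4]
opening: 0.0006
```

```bash
python3 -m inch '[{"ax":0,"ay":0,"az":0,"dx":0,"dy":0,"dz":0.3,"fingers":0},{"ax":0,"ay":0,"az":0,"dx":0,"dy":0,"dz":0.5,"fingers":0}]'
```

```text
clock: 22.45
tool_pos: [0.6655, 0.108, 0.0494]
orientation: [180.0, -0.1, 178.9]
force: [0.2, 0.0, 0.7]
opening: 0.0005
```

```bash
python3 -m inch '[{"ax":0,"ay":0,"az":0,"dx":0,"dy":0,"dz":0.3,"fingers":0},{"ax":0,"ay":0,"az":0,"dx":0,"dy":0,"dz":0.4,"fingers":0}]'
```

```text
clock: 22.7
tool_pos: [0.6658, 0.108, 0.0492]
orientation: [180.0, -0.1, 178.9]
force: [0.5, -0.2, 3.7]
opening: 0.0004
```

```bash
python3 -m inch '[{"ax":0,"ay":0,"az":0,"dx":0,"dy":0,"dz":0.2,"fingers":0},{"ax":0,"ay":0,"az":0,"dx":0,"dy":0,"dz":0.3,"fingers":0}]'
```

```text
clock: 22.95
tool_pos: [0.666, 0.108, 0.049]
orientation: [180.0, -0.0, 178.9]
force: [1.0, -0.3, 5.4]
opening: 0.0006
```

```bash
python3 -m inch '[{"ax":0,"ay":0,"az":0,"dx":0,"dy":0,"dz":-5,"fingers":0},{"ax":0,"ay":0,"az":0,"dx":0,"dy":0,"dz":-25,"fingers":0},{"ax":0,"ay":0,"az":0,"dx":0,"dy":0,"dz":-55,"fingers":0},{"ax":0,"ay":0,"az":0,"dx":25,"dy":0,"dz":-95,"fingers":0},{"ax":0,"ay":0,"az":0,"dx":70,"dy":0,"dz":-130,"fingers":0},{"ax":0,"ay":0,"az":0,"dx":120,"dy":0,"dz":-150,"fingers":0},{"ax":0,"ay":0,"az":0,"dx":150,"dy":0,"dz":-155,"fingers":0},{"ax":0,"ay":0,"az":0,"dx":150,"dy":0,"dz":-155,"fingers":0}]'
python3 - <<'E'
from tgt import *
st(); S={}
for n in ('side','top','wrist'): S[n]=look(n,n+'13')
cv2.imwrite('pics/side13z.png',cv2.resize(S['side']['image'][120:230,270:400,::-1],None,fx=6,fy=6,interpolation=0))
E
```

```text
clock: 23.95
tool_pos: [0.5138, 0.1107, 0.2048]
orientation: [179.9, -0.1, 179.0]
force: [0.4, -0.4, -0.4]
opening: 0.0004
t 23.95 tcp [0.5138 0.1107 0.2048] ori [ 1.7989e+02 -8.0000e-02  1.7899e+02] F [ 0.37 -0.4  -0.39] M [ 0.035 -0.119  0.011] open 0.0004
```

View pics/side13z.png

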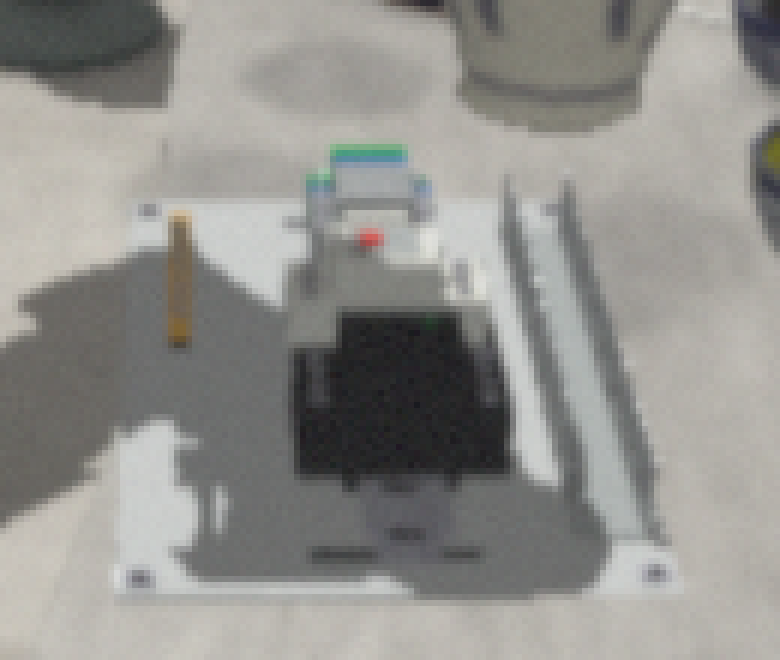

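View pics/wrist13.png

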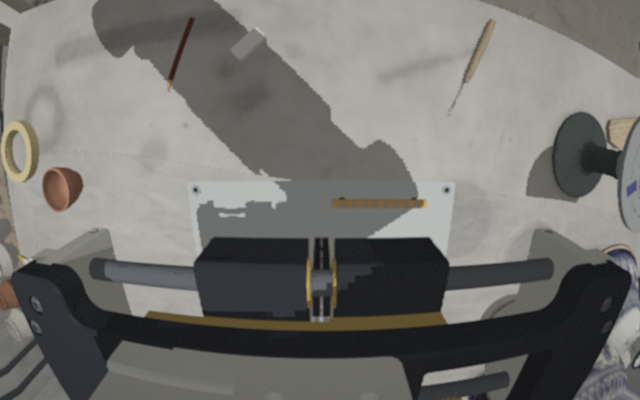

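View pics/top13.png

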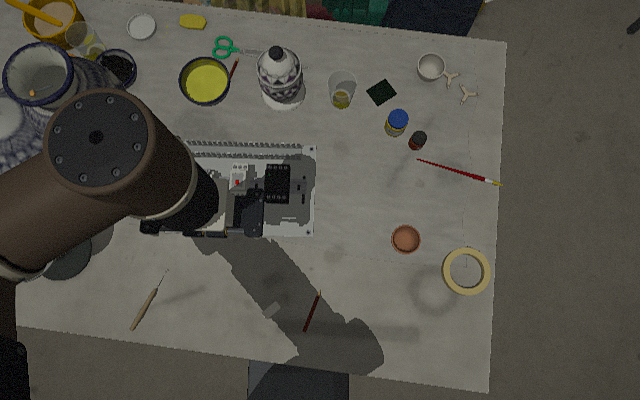

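```bash
python3 -m inch '[{"ax":0,"ay":0,"az":0,"dx":0,"dy":0,"dz":0,"fingers":0},{"ax":0,"ay":0,"az":0,"dx":0,"dy":0,"dz":0,"fingers":0}]'
python3 - <<'E'
from h import *
st(); print(close_job())
E
```

```text
clock: 24.35
tool_pos: [0.516, 0.1105, 0.2031]
orientation: [-180.0, -0.2, 178.9]
force: [0.3, 0.8, 0.6]
opening: 0.0008
t 24.35 tcp [0.516  0.1105 0.2031] ori [-179.99   -0.19  178.9 ] F [0.25 0.81 0.62] M [-0.048 -0.044  0.003] open 0.0008
the job is handed in; nothing more can be done
None
```

The relay is on the rail: its lip is hooked under the near edge, and everything I could check says the foot has clicked under the far edge. I handed the job in at 24.4 s.

**What I did:**
- I gripped the relay across its raised middle, tilted it 16°, and moved it forward until I felt the rail edge (about 3 N).
- A small lift confirmed the lip was under the flange. That pulled harder than I meant, reaching about 18 N on the lip, and I eased off at once.
- I rocked it down in the grip to about 9°, let go, and pressed the pad over the foot with closed fingers.
- The press force rose to about 7 N, then dropped to zero as the relay went down on its own.

**What the last checks showed:**
- **Seated:** a final touch found the pad at z = 49.2 mm, against 49.1 mm expected when seated. It was firm at about 5 N.
- **Flat:** after the arm backed off, the side picture shows the relay level, and it stayed down.
- **Cup:** it appears where it stood at the start, and I never went near it.
- **Click:** I inferred this from the force drop and the height, because the foot itself can't be seen in the pictures.

**What disagreed or failed:**
- The first 20° tilt ran into the last joint's limit, so I used 16° instead.
- With the relay resting tilted on the rail, the detector's press-pad position was about 7 mm off in x and 10 mm off in height from the geometry. I used the geometry and the wrist picture instead.

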